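Change a clamp fixture over to the other hand and load its backing plates

TASK

Change the welding fixture over to the other hand: take the brass collar off the pivot pin, lift the blue clamp arm off, turn it end for end so that its long brass-tipped end lies on the green rest instead of the red one, lower it fully home on the pin and put the collar back over the pin, flat on the arm. Also load every copper backing plate into a pocket of the nest, one to a pocket in any order: tip one short edge down under the yellow lip, then level the plate until it lies flat on the pocket's floor. Leave the tape measure, magnets, tub, bar, screwdriver and hammer where they are.

Things in the scene. Friction and masses are not known exactly. Their poses are not given: they have to be found in the camera images.
- fixture: Fixed clamp fixture. Origin on the pin's axis at table level, z up. Base plate 10 mm thick, x -45..95, y -135..135 mm. Pivot block 44 (x) by 50 (y) mm, top 50 mm above the table. Cheeks 4 mm thick, 50 mm long in y, rise 8 mm above the block at x = +-18..22 mm: the arm lies between them along y and cannot swing unless lifted.
- pin_seat (a point): On the pin's axis, 57 mm above the table: where the middle of the arm's hole is when the arm is home. The pin is 14 mm in diameter and stands 36 mm above the pivot block (tip 86 mm above the table; the last 8 mm taper to 6 mm). Axes as the fixture's.
- green_rest (a point): Middle of the green rest's top, fixture y = -110 mm, 50 mm above the table; the rest is 60 (x) by 30 (y) mm. The arm's brass-tipped end must finally lie on it.
- red_rest (a point): Middle of the red rest's top, fixture y = +110 mm, same size and height. The arm's brass-tipped end lies on it at the start.
- bare_end (a point): On the base plate's bare top, 65 mm from the pin in fixture +x, 10 mm above the table: a free spot where the collar can be stood meanwhile (optional; any free spot will do).
- strap_mid (a point): Loose clamp arm: flat bar 195 (x) by 28 (y) by 14 (z) mm, 0.4 kg, blue with steel round the hole and a brass tip; both faces alike. Point at half thickness near its centre of mass, good to grip across the width. x points to the brass tip, which ends 90 mm from here; the other end is at -105 mm. At the start it is on the pin, underside 50 mm above the table, under the collar.
- strap_hole (a point): Middle of the arm's through hole (19 mm diameter), half thickness, at arm x = -50 mm from strap_mid. Axes as strap_mid.
- strap_tip (a point): Point on the arm's brass tip at half thickness, arm x = +60 mm from strap_mid, 110 mm from the hole. Axes as strap_mid.
- collar_mid (a point): Loose brass collar: plain ring 44 mm outside, 20 mm bore, 28 mm high, 0.2 kg. Point at its centre half-way up; z is its axis. At the start it is on the pin on top of the arm, underside 64 mm above the table, 6 mm over the cheeks' tops. Grip across fixture x, beside the arm, fingertips kept 60 mm or more above the table.
- nest: Fixed nest, three pockets in a row along y. Origin at the middle of its underside, z up. Pocket floors 85 (x) by 61 (y) mm, 10 mm above the table. At -x a wall, inner face x = -42.5 mm, with a yellow lip over the pockets to x = -32.5 mm, underside 16 and top 22 mm above the floor. +x wall and dividers 8 mm high. Plates do not drop in flat: tip the -x edge about 23 deg under the lip.
- pocket1 (a point): Where plate centre point (plateN_mid) is when a plate is seated in the middle of the nest y = +70 mm pocket: 18 mm above its floor. Axes as the nest's.
- pocket2 (a point): Where plate centre point (plateN_mid) is when a plate is seated in the middle of the middle pocket: 18 mm above its floor. Axes as the nest's.
- pocket3 (a point): Where plate centre point (plateN_mid) is when a plate is seated in the middle of the nest y = -70 mm pocket: 18 mm above its floor. Axes as the nest's.
- plate1_mid (a point): Loose copper backing plate (two or three are present, absent ones read None): 80 (x) by 56 (y) by 8 mm, 0.38 kg, flat on the table at the start, alike either way round. A steel grip rib is centred on top, 40 (x) by 10 (y) by 28 mm high. Point at its centre, 18 mm above its underside (whole height 36 mm). Its 80 mm length goes along nest x.
- plate2_mid (a point): Loose copper backing plate (two or three are present, absent ones read None): 80 (x) by 56 (y) by 8 mm, 0.38 kg, flat on the table at the start, alike either way round. A steel grip rib is centred on top, 40 (x) by 10 (y) by 28 mm high. Point at its centre, 18 mm above its underside (whole height 36 mm). Its 80 mm length goes along nest x.
- plate3_mid (a point): Loose copper backing plate (two or three are present, absent ones read None): 80 (x) by 56 (y) by 8 mm, 0.38 kg, flat on the table at the start, alike either way round. A steel grip rib is centred on top, 40 (x) by 10 (y) by 28 mm high. Point at its centre, 18 mm above its underside (whole height 36 mm). Its 80 mm length goes along nest x.
- tape: Bystander, leave alone: yellow tape measure, 65 x 35 x 55 mm high. Origin at the middle of its underside.
- magnet1: Bystander, leave alone: blue magnet block with a steel band, 45 x 34 x 32 mm high, between the fixture and the nest. Origin at the middle of its underside.
- magnet2: Bystander, leave alone: blue magnet block with a steel band, 45 x 34 x 32 mm high, at the far side. Origin at the middle of its underside.
- tub: Bystander, leave alone: white plastic tub, 96 across, 65 mm high, at the far side. Origin at the middle of its underside.
- barstock: Bystander, leave alone: square brass bar, 160 x 22 x 22 mm, at the right. Origin at the middle of its underside.
- driver: Bystander, leave alone: screwdriver lying at the right. Origin at its underside.
- hammer: Bystander, leave alone: hammer lying at the left. Origin at its underside.
Things that resemble listed ones, but are neither listed nor needed, are in the scene too. What is shaped like the part that bears plate2_mid but pink or white is not meant.

How it is judged:
By the outcome, as a careful person would: the job done as asked, in the order asked, and still so for the second after the job is handed in, with the robot touching nothing.
Of plate1, plate2, plate3 only 2 to 3 are there at a start; the rules pass over those that are not, and their reading is None.
At some moment in a run one of plate1, plate2, plate3 may be knocked a few centimetres aside while the robot is not near it.
Once in a run the grip may slacken for a moment while it holds something.
It also fails if it takes over 208 s, if anything falls off the work surface, if the arm or the gripper's body presses on something with over 40 N, if the wrist force passes 120 N, or if a joint passes its speed limit or range.

ROBOT

A 6-joint arm with a two-finger parallel gripper is mounted at the origin on the work surface. World frame = base frame: x ahead of the robot, y to its left, z up, the work surface at z = 0. Lengths are in mm, angles in rad, forces in N, time in s.
With the tool pointing down it reaches from about 350 to 875 mm from the base axis. Payload 4.2 kg.
Tool frame: the origin (TCP) lies on the mounting face of the last link; the fingertips stand 173 mm ahead of it and the grasp point (between the pads) lies grip_point_offset ahead of it (grip_point_offset is the distance from the TCP to the grasp point, in mm); z points along the fingers, y is the line along which they close (so a half turn about z gives the same grasp; the last joint's range is limited). The gripper opens to 85 mm and grips with 20 to 120 N. Pads are 22 mm wide; open, the fingers measure 114 mm over their backs; the gripper's body (76 mm by 85 mm) begins 54 mm behind the grasp point. The pads swing forward as they close: fully open they stand 13 mm farther back than shut.
Start: joints at [1.603, 0.385, 0.008, 0, -1.194, -0.259], TCP at [140.506, 608.981, 404.712] pointing down, gripper open.
Joint ranges: [-3.14, 3.14], [-1.21, 2.06], [-1.07, 1.41], [-3.16, 2.05], [-2.99, -0.16], [-3.1, 3.1]. Speed limits (rad/s): [2.79, 2.79, 3.14, 3.14, 3.14, 3.14].

INTERFACE

Orientations are given as a unit quaternion [x, y, z, w].
In Python, from bench import read_state, get_image, job_done, recognise, place_of, grip_point_offset gives the robot as it stands. The module is installed in compiled form; this text tells all that it offers.
- The arm moves only by the tool carry_out, never from a script. Its arguments are lists of equal length, an entry for each row: "slide": the shift along the tool's x, y, z in m, a list of three; "roll": the turn about the tool's z in degrees; "claw": the finger opening in m, from 0 to 0.0854. A call has 1 to 8 rows; each row is the pose to reach, as a shift and turn from the pose commanded when the call began, along the tool's axes at that moment; what a row does not reach only later rows make up. A row lasts 1/8 s, in which the tool goes at most 62.5 mm and 10.7 degrees, less where a joint would pass 70% of its speed; a pose out of reach is approached as far as the arm can. A call with a gripper value outside its range is refused whole. The fingers move at their own pace and stop on an object; the grip force is fixed at half the most. Time passes only in rows, so rows that repeat a pose let the fingers close. It gives the time, the measured TCP pose, the force, the opening and the grip force at its end, in the units of the state.
- read_state(): the state, without advancing time (a new reading comes with each control period).
- get_image(name): name is "scene" or "side" or "wrist"; returns a dict with "img" (400x640x3 uint8, red, green, blue), "z_map" (400x640 float32, mm along the optical axis (not along the pixel's ray), 0 where there is no reading), "mtx" (3x3 intrinsics, pixels), "k1" (the pictures are not rectified: a ray, as slopes to the right and down, at radius r is drawn at 1 + k1 r^2 times it, then the intrinsics apply), "world_from_camera" (4x4, takes a point from camera to world coordinates); the wrist camera has in their place "T_tool_cam" (4x4, takes a point from camera to tool coordinates, whose origin is the TCP and whose axes are the flange's). Camera axes: x right, y up, looking along -z (the intrinsics and any distortion apply to the point x, -y, -z); pixel columns grow to the right and rows downward; lengths in mm; the calibration is good to about 2 mm. A picture is of the moment at which its call begins: read the wrist's pose just before it.
- job_done(): hands the job in; it is judged then, once.
Trained networks look in a picture, given as the dict that the camera call returned (one of the last four; its "shot" number tells which), for a name from the list of things; names that differ only in an ending like _2 or _b are one class to them, and where a whole thing is asked for, a point or a joint stands for the part that bears it (a point fixed in the world has none). Each returns a list of dicts, best first, with "conf" (0 to 1); they miss things now and then, are a little off and sometimes report something else, mostly with a low value. They report only what shows in the picture. A call takes as long as a camera call. They do not tell look-alikes from the thing itself.
- recognise(picture, thing): "at" ([column, row] in pixels, amid what is visible of it).
- place_of(picture, thing): "at" ([column, row] in pixels: a listed point, or the origin of a listed thing).
The state is a dict: "clock": time; "joints": joint angles; "joint_vel": joint speeds; "joint_efforts": joint torques, N m; "position": TCP position; "ee_rot": TCP orientation; "contact_force": force on the tool from outside, world axes, zero at the start; "wrist_torque": the same for the moment, N m; "gripper_width": finger opening in mm; "grasp_force": force on a finger pad.
Only numpy, scipy, OpenCV 4.12 (cv2) and the standard library are available. Lean on these libraries where they do the work, as an engineer would, in place of code of your own. Each camera call takes 0.05 s, during which the arm holds its last target. There are 200 camera calls.

## Working session

There is one attempt and no reset: what is moved stays moved. The work goes in short steps, Python scripts to look and compute and a tool call to move; the robot and the scene stay as the last step left them, time stands still between calls to the robot, and variables do not carry over. Pictures are saved under pics/ and viewed, at most 14 in all, crops included, and the job is handed in when it is done.

Besides the shell and the picture viewer there is one more tool, called after "Emit:" by a JSON object that holds its "fn" and its "kwargs", one argument or row to a line. carry_out: Moves the arm, as the interface text tells. Its arguments: {"type":"object","properties":{"slide":{"type":"array"},"roll":{"type":"array"},"claw":{"type":"array"}},"required":["slide","roll","claw"]}

```bash
mkdir -p pics; cat > h.py <<'E'
import numpy as np, cv2, json
from bench import *
from scipy.spatial.transform import Rotation as R
def shot(name):
    s=read_state(); p=get_image(name)
    if name=="wrist":
        T=np.eye(4);T[:3,:3]=R.from_quat(s["ee_rot"]).as_matrix();T[:3,3]=s["position"]
        p["W"]=T@np.array(p["T_tool_cam"])
    else: p["W"]=np.array(p["world_from_camera"])
    return p
def ray(p,uv):
    K=np.array(p["mtx"]);a=np.array([(uv[0]-K[0,2])/K[0,0],(uv[1]-K[1,2])/K[1,1]])
    b=a.copy()
    for _ in range(20): b=a/(1+p["k1"]*(b@b))
    return np.array([b[0],-b[1],-1.0])
def at_z(p,uv,z):
    d=p["W"][:3,:3]@ray(p,uv);o=p["W"][:3,3];return o+d*(z-o[2])/d[2]
def by_depth(p,uv):
    u,v=[int(round(q)) for q in uv];w=p["z_map"][max(v-1,0):v+2,max(u-1,0):u+2];w=w[w>0]
    if not len(w): return None
    return (p["W"]@np.r_[ray(p,uv)*np.median(w),1])[:3]
def proj(p,X):
    c=np.linalg.inv(p["W"])@np.r_[X,1];a=np.array([c[0],-c[1]])/-c[2];a=a*(1+p["k1"]*(a@a))
    K=np.array(p["mtx"]);return [K[0,0]*a[0]+K[0,2],K[1,1]*a[1]+K[1,2]]
def save(p,n): cv2.imwrite(f"pics/{n}.png",p["img"][:,:,::-1])
np.set_printoptions(precision=1,suppress=True)
E
cat > a.py <<'E'
from h import *
print(grip_point_offset, read_state()["ee_rot"])
H={"fixture":0,"pin_seat":57,"green_rest":50,"red_rest":50,"bare_end":10,"strap_mid":57,"strap_tip":57,"collar_mid":78,"nest":0,"pocket1":28,"pocket2":28,"pocket3":28,"plate1_mid":18,"magnet1":0}
ims=[]
for c in ["scene","side"]:
    p=shot(c);save(p,c+"0")
    for t,z in H.items():
        for r in place_of(p,t)[:5]:
            if r["conf"]>.2: print(c,t,round(r["conf"],2),np.array(r["at"]),at_z(p,r["at"],z))
E
python3 a.py
```

```text
154.70000000000002 [ 1.  -0.1 -0.   0. ]
scene fixture 0.72 [390.7 239. ] [590.8 207.4   0. ]
scene fixture 0.41 [187.9 189.8] [ 428.3 -474.     0. ]
scene pin_seat 0.82 [391.9 221.8] [578.3 204.7  57. ]
scene pin_seat 0.5 [391.7 234.6] [636.3 203.3  57. ]
scene pin_seat 0.26 [392.1 252.1] [709.7 203.4  57. ]
scene green_rest 0.72 [259.9 213.8] [ 583.9 -191.9   50. ]
scene green_rest 0.67 [393.6 217.1] [546.6 211.1  50. ]
scene green_rest 0.63 [350.7 227.6] [612.4  84.4  50. ]
scene red_rest 0.7 [426.5 228.9] [589.3 307.   50. ]
scene red_rest 0.66 [394.3 215.2] [537.  213.4  50. ]
scene bare_end 0.57 [391.9 248.9] [645.3 209.1  10. ]
scene strap_mid 0.86 [407.  222.9] [577.5 249.3  57. ]
scene strap_tip 0.76 [433.1 224.6] [575.4 326.3  57. ]
scene strap_tip 0.55 [264.2 216.1] [ 601.4 -174.9   57. ]
scene collar_mid 0.76 [393.2 216.9] [580.8 206.1  78. ]
scene nest 0.86 [259.8 228.4] [ 593.5 -193.     0. ]
scene pocket1 0.9 [289.6 222.2] [ 585.4 -101.4   28. ]
scene pocket1 0.69 [259.8 217.2] [ 573.6 -195.5   28. ]
scene pocket1 0.64 [239.1 219.7] [ 593.7 -255.3   28. ]
scene pocket2
[... 1455 characters left out ...]
 pocket1 0.6 [357.5 256. ] [ 587.4 -261.8   28. ]
side pocket2 0.93 [350.8 242.8] [ 578.  -200.2   28. ]
side pocket2 0.69 [346.5 224.6] [ 580.2 -108.9   28. ]
side pocket2 0.6 [357.5 256. ] [ 587.4 -261.8   28. ]
side pocket3 0.93 [350.8 242.8] [ 578.  -200.2   28. ]
side pocket3 0.69 [346.5 224.6] [ 580.2 -108.9   28. ]
side pocket3 0.6 [357.5 256. ] [ 587.4 -261.8   28. ]
side plate1_mid 0.7 [333.6 170.6] [590.8 256.2  18. ]
side plate1_mid 0.55 [287.5 179.2] [397.6 215.   18. ]
side plate1_mid 0.49 [297.  250.8] [ 405.9 -204.6   18. ]
side magnet1 0.62 [381.7 189.2] [762.9 122.4   0. ]
side magnet1 0.55 [359.3 210.7] [647.2  -3.1   0. ]
side magnet1 0.31 [325.1 157.9] [573.7 397.2   0. ]
```

```bash
cd pics; python3 -c "
import cv2
a=cv2.imread('scene0.png')[150:320,130:500]
cv2.imwrite('s1.png',cv2.resize(a,None,fx=2.16,fy=2.16,interpolation=2))
b=cv2.imread('side0.png')[120:350,220:480]
cv2.imwrite('s2.png',cv2.resize(b,None,fx=2.6,fy=2.6,interpolation=2))"
```

```text
(no output)
```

View pics/s1.png

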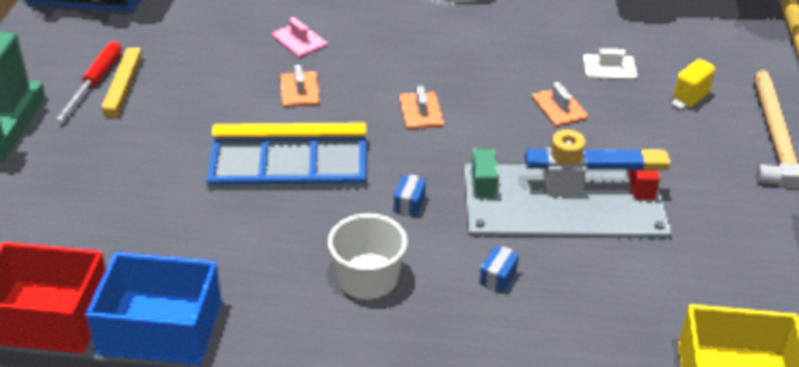

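View pics/s2.png

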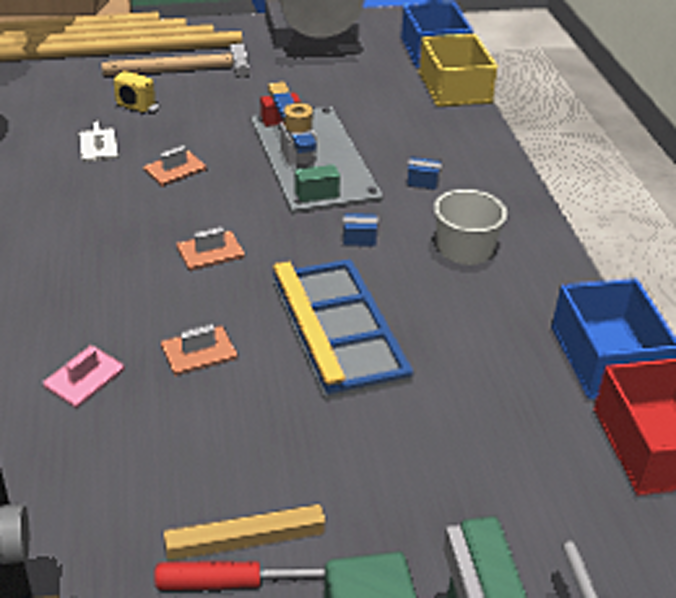

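Scene crop: real copper plates at full pixels (269,191), (325,200), (389,198); look-alikes are pink (269,167) and white (413,180), not meant. Fixture pin at about (392,222) with the brass tip to the right (red rest, +y), nest at (260,222) with its yellow lip toward the robot (-x).

```bash
cat > g.py <<'E'
# usage: g.py X Y Z yaw   grasp-point world target, yaw = direction of tool x, deg. prints slide (m) and roll
import sys
from h import *
X=np.array([float(a) for a in sys.argv[1:4]]);s=read_state()
M=R.from_quat(s["ee_rot"]).as_matrix();g=np.array(s["position"])+M[:,2]*grip_point_offset
d=M.T@(X-g);y0=np.degrees(np.arctan2(M[1,0],M[0,0]));t=float(sys.argv[4])
print("now",g,"yaw",round(y0,2),"j",np.round(s["joints"],2),"w",s["gripper_width"],"z",M[:,2].round(4))
print("slide m",np.round(d/1000,4),"roll about tool z (down): ",round(-((t-y0+180)%360-180),2))
E
python3 g.py 500 210 300 0; python3 -c "
from h import *
p=shot('wrist');print(np.array(p['T_tool_cam']),np.array(p['mtx']),p['k1'])"
```

```text
now [140.5 609.  250. ] yaw -12.99 j [ 1.6  0.4  0.   0.  -1.2 -0.3] w 85.44641736391368 z [ 0. -0. -1.]
slide m [ 0.4  0.3 -0.1] roll about tool z (down):  -12.99
[[-0.   1.   0.3 73.2]
 [ 1.   0.   0.  -0. ]
 [ 0.   0.3 -1.  31. ]
 [ 0.   0.   0.   1. ]] [[331.2   0.  316.5]
 [  0.  331.2 201.7]
 [  0.    0.    1. ]] 0.018937216311080717
```

```bash
sed -i 's/precision=1/precision=4/' h.py; sed -i 's/print("now",g/print("now",g.round(1)/' g.py; python3 g.py 580 210 260 -90; python3 g.py 500 200 330 -90
```

```text
now [140.5 609.  250. ] yaw -12.99 j [ 1.6   0.38  0.01  0.   -1.19 -0.26] w 85.21023978009347 z [ 0.  0. -1.]
slide m [ 0.518   0.2899 -0.01  ] roll about tool z (down):  77.01
now [140.5 609.  250. ] yaw -12.99 j [ 1.6   0.38  0.01  0.   -1.19 -0.26] w 85.21023978009347 z [ 0.  0. -1.]
slide m [ 0.4423  0.3177 -0.08  ] roll about tool z (down):  77.01
```

Emit:
{"fn": "carry_out", "kwargs": {
  "slide": [
    [0.06, 0.035, -0.02],
    [0.12, 0.07, -0.03],
    [0.17, 0.1, -0.03],
    [0.22, 0.13, -0.02],
    [0.27, 0.155, -0.02],
    [0.32, 0.185, -0.02],
    [0.37, 0.21, -0.02],
    [0.42, 0.24, -0.02]
  ],
  "roll": [10, 20, 30, 40, 50, 60, 70, 77],
  "claw": [0.085, 0.085, 0.085, 0.085, 0.085, 0.085, 0.085, 0.085]
}}

```text
clock: 2.55
position: [497.0, 279.4, 425.0]
ee_rot: [-0.706, 0.708, -0.0, 0.0]
contact_force: [0.3, 0.9, 0.4]
gripper_width: 84.7
grasp_force: 0.0
```

```bash
python3 g.py 580 210 260 -90
```

```text
now [497.1 279.4 270.3] yaw -90.23 j [ 0.8   0.28 -0.1   0.   -1.19 -0.8 ] w 84.70776693535456 z [ 0.0006  0.0005 -1.    ]
slide m [ 0.0691 -0.0832  0.0103] roll about tool z (down):  -0.23
```

Emit:
{"fn": "carry_out", "kwargs": {
  "slide": [
    [0.035, -0.04, 0.0],
    [0.069, -0.083, 0.0],
    [0.069, -0.083, 0.0],
    [0.069, -0.083, 0.0]
  ],
  "roll": [0, 0, 0, 0],
  "claw": [0.085, 0.085, 0.085, 0.085]
}}

```text
clock: 3.05
position: [578.8, 211.5, 424.4]
ee_rot: [-0.707, 0.707, 0.0, -0.0]
contact_force: [-0.1, 0.1, 1.0]
gripper_width: 85.3
grasp_force: 0.0
```

```bash
cat > b.py <<'E'
from h import *
import sys
H={"fixture":0,"pin_seat":57,"green_rest":50,"red_rest":50,"bare_end":10,"strap_mid":57,"strap_hole":57,"strap_tip":57,"collar_mid":78,"nest":0,"pocket1":28,"plate1_mid":18,"magnet1":0,"tape":0,"tub":0}
p=shot("wrist");n=sys.argv[1];save(p,n)
for t in sys.argv[2:]:
    for r in place_of(p,t)[:5]:
        if r["conf"]>.3:
            d=by_depth(p,r["at"]);print(t,round(r["conf"],2),np.round(r["at"],1),"plane",at_z(p,r["at"],H[t]).round(1),"depth",None if d is None else d.round(1))
E
python3 b.py w1 fixture pin_seat green_rest red_rest bare_end strap_mid strap_hole strap_tip collar_mid plate1_mid
```

```text
fixture 0.7 [307.4 157.7] plane [589.7 201.6   0. ] depth [587.2 186.9  91.9]
fixture 0.64 [308.9 168.5] plane [588.  214.6   0. ] depth [586.1 198.4  84.2]
pin_seat 0.88 [310.6 168.3] plane [584.9 203.4  57. ] depth [584.5 198.2  84. ]
pin_seat 0.34 [475.4 159.1] plane [417.3 194.2  57. ] depth [403.  199.2  27.2]
green_rest 0.95 [296.  51.] plane [598.2  92.1  50. ] depth [598.3  92.   49.4]
red_rest 0.67 [319.9 262.6] plane [575.1 314.1  50. ] depth [575.2 307.1  63.7]
red_rest 0.65 [306.  157.2] plane [589.8 193.1  50. ] depth [588.5 186.5  91.5]
bare_end 0.69 [253.1 163.3] plane [652.8 206.5  10. ] depth [652.7 206.5  10.2]
strap_mid 0.76 [316.1 214.8] plane [579.3 253.9  57. ] depth [579.3 251.6  63.8]
strap_hole 0.7 [312.  168.4] plane [583.5 203.5  57. ] depth [583.2 198.5  83. ]
strap_tip 0.9 [321.5 259.7] plane [573.4 307.   57. ] depth [573.5 303.6  63.7]
collar_mid 0.62 [308.7 158.7] plane [586.3 190.1  78. ] depth [586.  187.9  91.5]
collar_mid 0.57 [308.1 170.3] plane [587.  201.3  78. ] depth [586.8 199.8  85.5]
plate1_mid 0.66 [478.2 160.9] plane [395.2 202.7  18. ] depth [403.5 199.8  35.1]
```

View pics/w1.png

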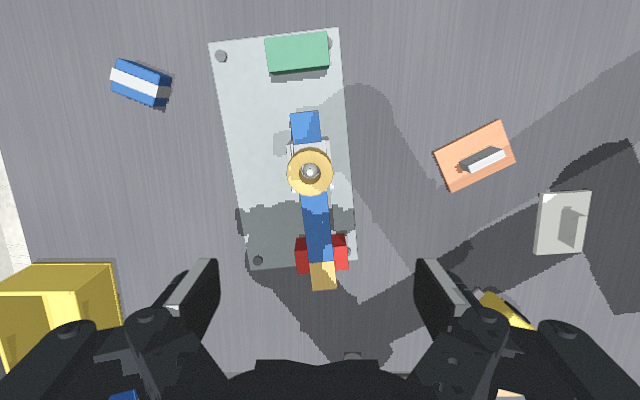

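```bash
cat > c.py <<'E'
from h import *
def cloud(p):
    K=np.array(p["mtx"]);v,u=np.mgrid[0:400,0:640];a=np.stack([(u-K[0,2])/K[0,0],(v-K[1,2])/K[1,1]],-1);b=a.copy()
    for _ in range(10): b=a/(1+p["k1"]*(b**2).sum(-1,keepdims=True))
    z=p["z_map"].astype(float);P=np.stack([b[...,0]*z,-b[...,1]*z,-z],-1)@p["W"][:3,:3].T+p["W"][:3,3]
    P[z<=0]=np.nan;return P
def rect(Q): 
    c,s,a=cv2.minAreaRect(Q.astype(np.float32));return np.round([*c,*s,a],1)
def big(m):
    n,l,st,_=cv2.connectedComponentsWithStats(m.astype(np.uint8));return [l==i for i in 1+np.argsort(-st[1:,4]) if st[i,4]>30]
E
cat > d.py <<'E'
from c import *
p=shot("wrist");P=cloud(p);x,y,z=P[...,0],P[...,1],P[...,2]
I=p["img"].astype(int);hsv=cv2.cvtColor(p["img"],cv2.COLOR_RGB2HSV)
near=(abs(x-585)<90)&(abs(y-205)<160)
for nm,m in [("collar",near&(z>88.5)&(z<96)),("pin",near&(abs(z-86)<2.5)&(np.hypot(x-585,y-200)<9)),("green",near&(abs(z-50)<4)&(y<130)),("arm+",near&(abs(z-64)<3)&(y>225)),("arm-",near&(abs(z-64)<3)&(y<175)),("base",near&(abs(z-10)<3))]:
    for b in big(m)[:1]:
        Q=P[b];h=cv2.minEnclosingCircle(Q[:,:2].astype(np.float32));print(nm,len(Q),Q.mean(0).round(1),"rect",rect(Q[:,:2]),"circ",np.round([*h[0],h[1]],1))
E
python3 d.py
```

```text
collar 1336 [585.5 200.7  91.5] rect [585.6 201.2  42.1  43.2   0.9] circ [585.6 201.3  21.7]
pin 55 [585.5 201.   85.3] rect [585.3 201.    7.6   7.4  29.9] circ [585.9 201.1   4.4]
green 2210 [597.5  92.3  49.7] rect [597.6  92.3  59.8  30.8   6.2] circ [597.6  92.2  32.8]
arm+ 2475 [576.6 281.9  63.7] rect [576.5 283.8  28.  115.1   6.3] circ [575.9 283.3  58.3]
arm- 849 [589.7 160.7  63.7] rect [590.  161.3  27.9  29.    6.3] circ [589.6 161.2  19.4]
base 18224 [616.1 192.    9.7] rect [610.5 204.  140.  269.8   6.3] circ [609.4 203.8 150.2]
```

```bash
python3 g.py 585.6 201.2 140 -83.7
```

```text
now [578.7 211.9 270.1] yaw -89.98 j [ 0.61  0.36  0.02  0.   -1.23 -0.61] w 85.02990807745573 z [ 0.0001  0.     -1.    ]
slide m [ 0.0107 -0.0069  0.1301] roll about tool z (down):  -6.28
```

Emit:
{"fn": "carry_out", "kwargs": {
  "slide": [
    [0.0107, -0.0069, 0.03],
    [0.0107, -0.0069, 0.07],
    [0.0107, -0.0069, 0.11],
    [0.0107, -0.0069, 0.13],
    [0.0107, -0.0069, 0.13],
    [0.0107, -0.0069, 0.13]
  ],
  "roll": [-6.3, -6.3, -6.3, -6.3, -6.3, -6.3],
  "claw": [0.085, 0.085, 0.085, 0.085, 0.085, 0.085]
}}

```text
clock: 4.4
position: [586.2, 201.2, 295.9]
ee_rot: [0.745, -0.667, 0.0, -0.001]
contact_force: [1.2, -0.5, 1.4]
gripper_width: 84.9
grasp_force: 0.0
```

```bash
python3 g.py 585.6 201.2 79 -83.7; python3 - <<'E'
from c import *
p=shot("wrist");P=cloud(p);x,y,z=P[...,0],P[...,1],P[...,2]
for b in big((abs(x-585)<40)&(abs(y-205)<40)&(z>88.5)&(z<96))[:1]:
    Q=P[b];print(len(Q),rect(Q[:,:2]),Q[:,2].mean())
E
```

```text
now [586.5 201.4 141.2] yaw -83.68 j [ 0.59  0.47 -0.15  0.   -0.95 -0.48] w 84.87505920678545 z [ 0.0019  0.0007 -1.    ]
slide m [0.0001 0.001  0.0622] roll about tool z (down):  0.02
3448 [585.5 201.2  42.7  43.2  34.4] 91.52420398713613
```

Emit:
{"fn": "carry_out", "kwargs": {
  "slide": [
    [0.0, 0.0, 0.025],
    [0.0, 0.0, 0.05],
    [0.0, 0.0, 0.061],
    [0.0, 0.0, 0.061],
    [0.0, 0.0, 0.061],
    [0.0, 0.0, 0.061],
    [0.0, 0.0, 0.061],
    [0.0, 0.0, 0.061]
  ],
  "roll": [0, 0, 0, 0, 0, 0, 0, 0],
  "claw": [0.07, 0.07, 0.07, 0.03, 0.03, 0.03, 0.03, 0.03]
}}

```text
clock: 5.45
position: [586.1, 201.3, 235.1]
ee_rot: [0.745, -0.667, 0.001, -0.001]
contact_force: [-0.2, -0.2, 5.2]
gripper_width: 42.8
grasp_force: 61.6
```

```bash
python3 g.py 655.2 208.9 26 -83.7
```

```text
now [586.5 201.5  80.4] yaw -83.66 j [ 0.59  0.54 -0.21  0.   -0.82 -0.48] w 42.76808261072027 z [ 0.0024  0.001  -1.    ]
slide m [ 0.0002 -0.069   0.0546] roll about tool z (down):  0.04
```

Emit:
{"fn": "carry_out", "kwargs": {
  "slide": [
    [0.0, 0.0, -0.02],
    [0.0, 0.0, -0.045],
    [0.0, -0.02, -0.045],
    [0.0, -0.05, -0.045],
    [0.0, -0.069, -0.03],
    [0.0, -0.069, 0.0],
    [0.0, -0.069, 0.02],
    [0.0, -0.069, 0.035]
  ],
  "roll": [0, 0, 0, 0, 0, 0, 0, 0],
  "claw": [0.03, 0.03, 0.03, 0.03, 0.03, 0.03, 0.03, 0.03]
}}

```text
clock: 6.45
position: [653.7, 208.2, 196.4]
ee_rot: [0.745, -0.667, -0.001, 0.001]
contact_force: [-0.1, 0.2, -1.3]
gripper_width: 42.7
grasp_force: 61.3
```

```bash
python3 g.py 655.2 208.9 26.4 -83.7
```

```text
now [653.3 208.   41.7] yaw -83.73 j [ 0.54  0.67 -0.05 -0.   -0.85 -0.43] w 42.68202868168512 z [-0.0029 -0.0012 -1.    ]
slide m [-0.0007 -0.002   0.0153] roll about tool z (down):  -0.03
```

Emit:
{"fn": "carry_out", "kwargs": {
  "slide": [
    [0.0, 0.0, 0.01],
    [0.0, 0.0, 0.0165],
    [0.0, 0.0, 0.0175],
    [0.0, 0.0, 0.0175],
    [0.0, 0.0, 0.0175],
    [0.0, 0.0, 0.0175],
    [0.0, 0.0, 0.0175],
    [0.0, 0.0, 0.005]
  ],
  "roll": [0, 0, 0, 0, 0, 0, 0, 0],
  "claw": [0.03, 0.03, 0.03, 0.03, 0.055, 0.055, 0.055, 0.055]
}}

```text
clock: 7.45
position: [654.4, 208.6, 194.2]
ee_rot: [0.745, -0.667, -0.0, -0.0]
contact_force: [-0.7, 0.4, 0.8]
gripper_width: 55.0
grasp_force: 0.0
```

Emit:
{"fn": "carry_out", "kwargs": {
  "slide": [
    [0.0, 0.0, -0.04],
    [0.0, 0.0, -0.09],
    [0.0, 0.0, -0.13],
    [0.0, 0.0, -0.13],
    [0.0, 0.0, -0.13]
  ],
  "roll": [0, 0, 0, 0, 0],
  "claw": [0.055, 0.055, 0.055, 0.055, 0.055]
}}

```text
clock: 8.07
position: [653.6, 208.5, 323.7]
ee_rot: [0.745, -0.667, -0.0, 0.0]
contact_force: [-1.1, 0.5, -0.6]
gripper_width: 55.2
grasp_force: 0.0
```

```bash
python3 d.py; python3 - <<'E'
from c import *
p=shot("wrist");P=cloud(p);x,y,z=P[...,0],P[...,1],P[...,2]
for b in big((abs(x-655)<40)&(abs(y-209)<40)&(z>33)&(z<42))[:1]:
    Q=P[b];print(len(Q),rect(Q[:,:2]),Q[:,2].mean())
E
python3 g.py 580.1 250.9 59 -83.7
```

```text
pin 109 [586.4 201.1  85.2] rect [586.2 201.1   7.8   7.5  33.8] circ [586.1 201.4   4.3]
green 4475 [598.2  92.7  49.6] rect [597.8  92.8  60.4  30.1   6. ] circ [598.   92.5  33. ]
arm+ 878 [579.2 235.5  63.7] rect [581.  241.6  28.   35.2   5.5] circ [580.7 241.4  22.2]
arm- 1689 [589.2 160.5  63.7] rect [589.2 161.3  28.2  29.    5.8] circ [589.2 161.4  19.8]
base 26968 [623.1 185.5   9.8] rect [610.1 204.7 139.9 269.6   6. ] circ [610.  204.7 150.5]
1791 [657.4 209.3  42.9  42.7  16. ] 37.44273852533647
now [653.3 208.2 167.6] yaw -83.71 j [ 0.54  0.55  0.06 -0.   -1.09 -0.43] w 55.202427887726344 z [-0.0029 -0.0012 -1.    ]
slide m [-0.0506  0.0678  0.1087] roll about tool z (down):  -0.01
```

Emit:
{"fn": "carry_out", "kwargs": {
  "slide": [
    [-0.025, 0.034, 0.0],
    [-0.05, 0.067, 0.02],
    [-0.05, 0.067, 0.06],
    [-0.05, 0.067, 0.09],
    [-0.05, 0.067, 0.109],
    [-0.05, 0.067, 0.109],
    [-0.05, 0.067, 0.109],
    [-0.05, 0.067, 0.109]
  ],
  "roll": [0, 0, 0, 0, 0, 0, 0, 0],
  "claw": [0.055, 0.055, 0.055, 0.055, 0.055, 0.055, 0.055, 0.055]
}}

```text
clock: 9.18
position: [582.5, 251.1, 215.8]
ee_rot: [0.745, -0.667, 0.0, -0.001]
contact_force: [-1.1, -0.7, 0.6]
gripper_width: 55.1
grasp_force: 0.0
```

Emit:
{"fn": "carry_out", "kwargs": {
  "slide": [
    [0, 0, 0],
    [0, 0, 0],
    [0, 0, 0],
    [0, 0, 0]
  ],
  "roll": [0, 0, 0, 0],
  "claw": [0.015, 0.015, 0.015, 0.015]
}}

```text
clock: 9.68
position: [582.1, 251.0, 215.5]
ee_rot: [0.745, -0.667, 0.0, -0.0]
contact_force: [-3.2, 0.2, 5.8]
gripper_width: 27.0
grasp_force: 61.2
```

```bash
python3 g.py 580.1 250.9 58 -83.7
```

```text
now [582.1 251.   60.8] yaw -83.68 j [ 0.66  0.58 -0.19  0.   -0.8  -0.55] w 26.967316287243424 z [ 0.0001  0.     -1.    ]
slide m [-0.0002  0.002   0.0028] roll about tool z (down):  0.02
```

Emit:
{"fn": "carry_out", "kwargs": {
  "slide": [
    [0, 0, -0.02],
    [0, 0, -0.045],
    [0, 0, -0.065],
    [0, 0, -0.065],
    [0, 0, -0.065],
    [0, 0, -0.065],
    [0, 0, -0.065],
    [0, 0, -0.065]
  ],
  "roll": [0, 0, 0, -10, -20, -30, -40, -50],
  "claw": [0.015, 0.015, 0.015, 0.015, 0.015, 0.015, 0.015, 0.015]
}}

```text
clock: 10.68
position: [581.8, 250.6, 278.0]
ee_rot: [0.958, -0.287, -0.001, 0.001]
contact_force: [-0.1, -0.3, -4.1]
gripper_width: 26.6
grasp_force: 65.6
```

Emit:
{"fn": "carry_out", "kwargs": {
  "slide": [
    [0, 0, 0],
    [0, 0, 0],
    [0, 0, 0],
    [0, 0, 0],
    [0, 0, 0],
    [0, 0, 0],
    [0, 0, 0],
    [0, 0, 0]
  ],
  "roll": [-10, -20, -30, -40, -50, -60, -70, -80],
  "claw": [0.015, 0.015, 0.015, 0.015, 0.015, 0.015, 0.015, 0.015]
}}

```text
clock: 11.68
position: [581.8, 250.6, 278.0]
ee_rot: [0.918, 0.396, -0.001, -0.0]
contact_force: [0.4, 0.8, -3.8]
gripper_width: 26.7
grasp_force: 65.6
```

Emit:
{"fn": "carry_out", "kwargs": {
  "slide": [
    [0, 0, 0],
    [0, 0, 0],
    [0, 0, 0],
    [0, 0, 0],
    [0, 0, 0],
    [0, 0, 0],
    [0, 0, 0]
  ],
  "roll": [-10, -20, -30, -40, -50, -50, -50],
  "claw": [0.015, 0.015, 0.015, 0.015, 0.015, 0.015, 0.015]
}}

```text
clock: 12.55
position: [582.1, 250.8, 278.9]
ee_rot: [0.668, 0.744, -0.001, -0.0]
contact_force: [0.4, 0.9, -3.1]
gripper_width: 26.6
grasp_force: 65.5
```

```bash
python3 g.py 591.6 151.6 125 96.1
```

```text
now [581.9 250.7 124.2] yaw 96.15 j [ 0.66  0.51 -0.13 -0.   -0.93  2.59] w 26.581025049218223 z [-0.0011 -0.0005 -1.    ]
slide m [-0.0996 -0.001  -0.0007] roll about tool z (down):  0.05
```

Emit:
{"fn": "carry_out", "kwargs": {
  "slide": [
    [-0.03, 0, 0],
    [-0.065, 0, 0],
    [-0.1, -0.001, 0],
    [-0.1, -0.001, 0],
    [-0.1, -0.001, 0],
    [-0.1, -0.001, 0]
  ],
  "roll": [0, 0, 0, 0, 0, 0],
  "claw": [0.015, 0.015, 0.015, 0.015, 0.015, 0.015]
}}

```text
clock: 13.3
position: [592.2, 152.3, 279.7]
ee_rot: [0.667, 0.745, 0.0, 0.0]
contact_force: [-1.2, 0.3, -4.4]
gripper_width: 26.8
grasp_force: 65.5
```

```bash
python3 - <<'E'
from c import *
p=shot("wrist");save(p,"w2");P=cloud(p);x,y,z=P[...,0],P[...,1],P[...,2]
a=(z>110)&(z<150)&(abs(x-590)<40)&(y>185)&(y<280)
m=big(a)[0];Q=P[m];print("arm z",Q[:,2].min(),Q[:,2].max(),"rect",rect(Q[:,:2]))
A=np.c_[Q[:,:2],np.ones(len(Q))];print("plane dz/dx,dy",np.linalg.lstsq(A,Q[:,2],rcond=None)[0])
cs,_=cv2.findContours((~m).astype(np.uint8),cv2.RETR_CCOMP,cv2.CHAIN_APPROX_NONE)
for c in cs:
    if 60<len(c)<400 :
        (u,v),r=cv2.minEnclosingCircle(c);print("hole?",u,v,r,at_z(p,(u,v),Q[:,2].mean()))
b=(abs(z-85.5)<2)&(np.hypot(x-586,y-201)<10);print("pin",b.sum(),P[b].mean(0) if b.any() else 0)
E
python3 g.py 591.6 151.6 125 96.1
```

```text
arm z 112.14151532204022 130.2672898286288 rect [585.2 219.9  28.1  73.    6.2]
plane dz/dx,dy [ -0.0018   0.0169 124.7703]
hole? 316.6136474609375 161.61363220214844 23.07956314086914 [586.8245 204.1357 127.5191]
pin 207 [585.447  202.0632  85.1887]
now [592.2 152.3 125. ] yaw 96.35 j [ 0.52  0.47 -0.19 -0.   -0.91  2.74] w 26.882987620026533 z [ 0.0001  0.0001 -1.    ]
slide m [-0.0007 -0.0007 -0.    ] roll about tool z (down):  0.25
```

View pics/w2.png

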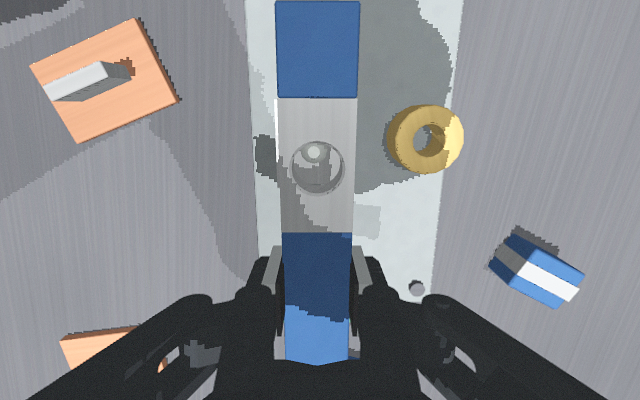

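Emit:
{"fn": "carry_out", "kwargs": {
  "slide": [
    [0, -0.001, 0.01],
    [0, -0.001, 0.02],
    [0, -0.001, 0.027],
    [0, -0.001, 0.033],
    [0, -0.001, 0.039],
    [0, -0.001, 0.045],
    [0, -0.001, 0.045]
  ],
  "roll": [0, 0, 0, 0, 0, 0, 0],
  "claw": [0.015, 0.015, 0.015, 0.015, 0.015, 0.015, 0.015]
}}

```text
clock: 14.22
position: [591.0, 151.2, 234.1]
ee_rot: [0.667, 0.745, -0.001, -0.0]
contact_force: [0.2, -0.4, -2.7]
gripper_width: 26.7
grasp_force: 65.6
```

```bash
python3 g.py 591.6 151.6 60.8 96.2;python3 -c "
from h import *
s=read_state();print(s['contact_force'],s['wrist_torque'])"
```

```text
now [590.9 151.1  79.4] yaw 96.3 j [ 0.52  0.53 -0.24 -0.   -0.81  2.74] w 26.65499476258741 z [-0.0011 -0.0005 -1.    ]
slide m [0.0004 0.0008 0.0186] roll about tool z (down):  0.1
[ 0.2268 -0.4062 -2.7275] [-0.0358  0.0186 -0.0031]
```

Going down freely over the pin.

Emit:
{"fn": "carry_out", "kwargs": {
  "slide": [
    [0, 0, 0.005],
    [0, 0, 0.01],
    [0, 0, 0.015],
    [0, 0, 0.018],
    [0, 0, 0.019],
    [0, 0, 0.019]
  ],
  "roll": [0, 0, 0, 0, 0, 0],
  "claw": [0.015, 0.015, 0.015, 0.015, 0.015, 0.015]
}}

```text
clock: 14.98
position: [591.3, 151.3, 215.8]
ee_rot: [0.667, 0.745, 0.0, 0.0]
contact_force: [0.3, 0.0, -3.5]
gripper_width: 26.6
grasp_force: 65.5
```

Emit:
{"fn": "carry_out", "kwargs": {
  "slide": [
    [0, 0, 0],
    [0, 0, 0],
    [0, 0, 0],
    [0, 0, -0.03],
    [0, 0, -0.08],
    [0.03, 0, -0.11],
    [0.06, 0, -0.11],
    [0.06, 0, -0.11]
  ],
  "roll": [0, 0, 0, 0, 0, 0, 0, 0],
  "claw": [0.055, 0.055, 0.055, 0.055, 0.055, 0.055, 0.055, 0.055]
}}

```text
clock: 15.98
position: [584.3, 212.5, 326.4]
ee_rot: [0.666, 0.746, 0.001, 0.0]
contact_force: [0.2, 0.4, 0.1]
gripper_width: 54.8
grasp_force: 0.0
```

```bash
cat > e.py <<'E'
from c import *
p=shot("wrist");save(p,"w3");P=cloud(p);x,y,z=P[...,0],P[...,1],P[...,2]
f=np.radians(6.2);px=(x-585.6)*np.cos(f)+(y-201.3)*np.sin(f);py=-(x-585.6)*np.sin(f)+(y-201.3)*np.cos(f)
for nm,m in [("arm -y side",(abs(px)<16)&(py<-28)&(z>55)&(z<75)),("arm +y side",(abs(px)<16)&(py>28)&(z>55)&(z<75))]:
    Q=np.c_[px[m],py[m],z[m]];print(nm,len(Q),Q.min(0).round(1) if len(Q) else 0,Q.max(0).round(1) if len(Q) else 0,Q.mean(0).round(1) if len(Q) else 0)
b=(abs(z-85.5)<2)&(np.hypot(x-586,y-201)<10);print("pin",P[b].mean(0).round(1) if b.any() else 0)
m=(np.hypot(x-657,y-209)<40)&(z>33)&(z<42)
for b in big(m)[:1]: print("collar",b.sum(),rect(P[b][:,:2]),P[b][:,2].mean().round(1))
E
python3 e.py; python3 g.py 657.4 209.3 27 96.2
```

```text
arm -y side 3707 [ -13.5 -129.3   61. ] [ 14.5 -28.   65.7] [  0.5 -75.7  63.6]
arm +y side 1494 [-13.5  28.1  55.4] [14.6 54.5 65.9] [ 0.6 41.9 63.5]
pin [585.3 202.5  85.3]
collar 1733 [656.6 210.4  42.2  42.7  12.1] 37.4
now [584.3 211.5 171.1] yaw 96.38 j [ 0.61  0.44 -0.11 -0.   -1.02  2.65] w 54.849759265500026 z [ 0.      0.0001 -1.    ]
slide m [-0.0103  0.0724  0.1441] roll about tool z (down):  0.18
```

Emit:
{"fn": "carry_out", "kwargs": {
  "slide": [
    [-0.01, 0.04, 0.0],
    [-0.01, 0.072, 0.03],
    [-0.01, 0.072, 0.08],
    [-0.01, 0.072, 0.115],
    [-0.01, 0.072, 0.135],
    [-0.01, 0.072, 0.144],
    [-0.01, 0.072, 0.144],
    [-0.01, 0.072, 0.144]
  ],
  "roll": [0, 0, 0, 0, 0, 0, 0, 0],
  "claw": [0.055, 0.055, 0.055, 0.055, 0.055, 0.055, 0.055, 0.055]
}}

```text
clock: 17.02
position: [658.5, 208.7, 183.9]
ee_rot: [0.667, 0.745, 0.002, 0.001]
contact_force: [2.7, -1.4, 4.2]
gripper_width: 54.7
grasp_force: 2.0
```

Emit:
{"fn": "carry_out", "kwargs": {
  "slide": [
    [0, 0, 0],
    [0, 0, 0],
    [0, 0, 0],
    [0, 0, 0]
  ],
  "roll": [0, 0, 0, 0],
  "claw": [0.03, 0.03, 0.03, 0.03]
}}

```text
clock: 17.52
position: [657.6, 208.9, 183.9]
ee_rot: [0.667, 0.745, 0.001, 0.001]
contact_force: [-0.8, -1.5, 8.0]
gripper_width: 42.8
grasp_force: 59.8
```

```bash
python3 g.py 585.8 201.7 140 96.2
```

```text
now [658.  209.   29.2] yaw 96.32 j [ 0.54  0.69 -0.05  0.   -0.82  2.71] w 42.84204414171213 z [ 0.0023  0.0006 -1.    ]
slide m [ 0.0008 -0.0723 -0.111 ] roll about tool z (down):  0.12
```

Emit:
{"fn": "carry_out", "kwargs": {
  "slide": [
    [0, 0, -0.03],
    [0, 0, -0.07],
    [0, 0, -0.1],
    [0, -0.025, -0.1],
    [0, -0.055, -0.1],
    [0, -0.072, -0.1],
    [0, -0.072, -0.1],
    [0, -0.072, -0.1]
  ],
  "roll": [0, 0, 0, 0, 0, 0, 0, 0],
  "claw": [0.03, 0.03, 0.03, 0.03, 0.03, 0.03, 0.03, 0.03]
}}

```text
clock: 18.52
position: [585.9, 201.1, 281.4]
ee_rot: [0.667, 0.745, -0.0, -0.0]
contact_force: [0.1, 0.3, -2.3]
gripper_width: 42.8
grasp_force: 61.4
```

```bash
python3 g.py 585.8 201.7 84 96.2; python3 - <<'E'
from c import *
p=shot("wrist");save(p,"w4");P=cloud(p);x,y,z=P[...,0],P[...,1],P[...,2]
h=p["img"];
for b in big((np.hypot(x-586,y-202)<30)&(z>134)&(z<146))[:1]: print("collar",b.sum(),rect(P[b][:,:2]),P[b][:,2].mean())
m=(abs(z-64)<3)&(np.hypot(x-590,y-202)<75)
f=np.radians(6.2);px=(x-585.6)*np.cos(f)+(y-201.3)*np.sin(f);py=-(x-585.6)*np.sin(f)+(y-201.3)*np.cos(f)
m&=(py>28)&(py<70);print("arm px range",px[m].min(),px[m].max(),"end py",py[m].max(),z[m].mean())
b=(abs(z-84)<4)&(np.hypot(x-586,y-201)<12);print("pin",b.sum(),P[b].mean(0).round(1) if b.any() else 0)
E
```

```text
now [585.8 201.1 126.7] yaw 96.3 j [ 0.59  0.48 -0.17 -0.   -0.92  2.66] w 42.79097651369032 z [-0.0003  0.0001 -1.    ]
slide m [0.0005 0.0001 0.0427] roll about tool z (down):  0.1
collar 7417 [583.4 203.1  43.4  53.7  80. ] 135.94348082959215
arm px range -13.709837294620279 14.290806771413234 end py 54.40361318119529 63.65986107323138
pin 0 0
```

View pics/w4.png

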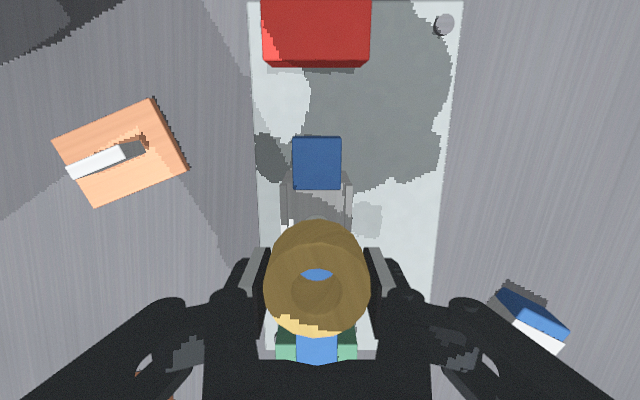

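Emit:
{"fn": "carry_out", "kwargs": {
  "slide": [
    [0, 0, 0.01],
    [0, 0, 0.018],
    [0, 0, 0.024],
    [0, 0, 0.03],
    [0, 0, 0.034],
    [0, 0, 0.034]
  ],
  "roll": [0, 0, 0, 0, 0, 0],
  "claw": [0.03, 0.03, 0.03, 0.03, 0.03, 0.03]
}}

```text
clock: 19.32
position: [585.6, 201.0, 247.4]
ee_rot: [0.667, 0.745, -0.0, -0.0]
contact_force: [0.4, -0.3, -2.1]
gripper_width: 42.7
grasp_force: 61.4
```

```bash
python3 g.py 585.8 201.7 83 96.2
```

```text
now [585.6 200.9  92.7] yaw 96.31 j [ 0.59  0.52 -0.2  -0.   -0.85  2.66] w 42.7101043026702 z [-0.0005 -0.0003 -1.    ]
slide m [0.0008 0.0003 0.0097] roll about tool z (down):  0.11
```

Emit:
{"fn": "carry_out", "kwargs": {
  "slide": [
    [0, 0, 0.004],
    [0, 0, 0.008],
    [0, 0, 0.0095],
    [0, 0, 0.0095],
    [0, 0, 0.0095],
    [0, 0, 0.0095],
    [0, 0, 0.0095],
    [0, 0, 0.0]
  ],
  "roll": [0, 0, 0, 0, 0, 0, 0, 0],
  "claw": [0.03, 0.03, 0.03, 0.03, 0.06, 0.06, 0.06, 0.06]
}}

```text
clock: 20.32
position: [585.5, 200.9, 247.4]
ee_rot: [0.667, 0.745, -0.001, -0.0]
contact_force: [0.2, -0.1, 0.1]
gripper_width: 60.2
grasp_force: 0.0
```

Emit:
{"fn": "carry_out", "kwargs": {
  "slide": [
    [0, 0, -0.03],
    [0, 0, -0.08],
    [0, 0, -0.13],
    [0, 0, -0.15],
    [0, 0, -0.15]
  ],
  "roll": [0, 0, 0, 0, 0],
  "claw": [0.06, 0.06, 0.06, 0.06, 0.06]
}}

```text
clock: 20.95
position: [585.7, 201.0, 400.5]
ee_rot: [0.667, 0.745, 0.003, 0.001]
contact_force: [-0.5, 0.2, -0.4]
gripper_width: 60.3
grasp_force: 0.0
```

```bash
cat > f.py <<'E'
from c import *
p=shot("wrist");P=cloud(p);x,y,z=P[...,0],P[...,1],P[...,2];near=np.hypot(x-586,y-202)<40
for b in big(near&(z>80)&(z<100))[:1]:
    Q=P[b];print("collar",rect(Q[:,:2]),"z pct",np.percentile(Q[:,2],[5,50,95]).round(1))
m=near&(z>88)&(z<96);Q=P[m];print("plane",np.linalg.lstsq(np.c_[Q[:,:2]-[586,202],np.ones(len(Q))],Q[:,2],rcond=None)[0])
E
python3 f.py
python3 - <<'E'
from c import *
for c in ["scene","side"]:
    p=shot(c)
    for t,z in [("plate1_mid",18),("nest",0),("tape",0)]:
        for r in place_of(p,t)[:5]:
            if r["conf"]>.25: print(c,t,round(r["conf"],2),np.round(r["at"],1),at_z(p,r["at"],z).round(1))
    P=cloud(p);h=cv2.cvtColor(p["img"],cv2.COLOR_RGB2HSV)
    o=(h[...,0]<14)&(h[...,0]>4)&(h[...,1]>110)&(h[...,2]>140)&(abs(P[...,2]-8)<5)&(P[...,0]>250)&(P[...,0]<800)&(abs(P[...,1])<450)
    for b in big(o)[:5]: print(c,"copper",b.sum(),rect(P[b][:,:2]),P[b][:,2].mean())
E
python3 g.py 450 50 330 90
```

```text
collar [585.8 202.6  43.   42.9  81.5] z pct [85.4 91.4 92.7]
plane [ 0.0005 -0.0046 91.4509]
scene plate1_mid 0.79 [394.9 204.4] [440.2 220.8  18. ]
scene plate1_mid 0.4 [265.6 183.7] [ 382.7 -215.4   18. ]
scene nest 0.44 [392.5 237.2] [581.8 213.    0. ]
scene tape 0.55 [448.2 195.1] [339.7 406.    0. ]
scene tape 0.55 [390.7 239.5] [593.  207.4   0. ]
scene copper 56 [449.6 243.2  47.9  26.8  29.3] 8.522464474226064
side plate1_mid 0.52 [296.3 177.6] [433.5 222.3  18. ]
side nest 0.86 [350.2 247.1] [ 579. -190.   -0.]
side tape 0.77 [273.5 161.4] [344.  396.3   0. ]
side copper 216 [ 402.1 -206.3   79.3   55.8   14. ] 7.728034160022225
side copper 145 [430.6 -14.6  79.7  55.8  15. ] 7.946635236338666
side copper 99 [438.7 219.7  83.6  57.1  27.1] 8.166574892947427
now [585.5 200.9 242.2] yaw 96.31 j [ 0.59  0.38 -0.02  0.   -1.17  2.66] w 60.0126186087516 z [-0.0013 -0.0009 -1.    ]
slide m [-0.1352 -0.1514 -0.0875] roll about tool z (down):  6.31
```

Emit:
{"fn": "carry_out", "kwargs": {
  "slide": [
    [-0.04, -0.01, -0.01],
    [-0.09, -0.02, -0.02],
    [-0.14, -0.03, -0.03],
    [-0.19, -0.04, -0.03],
    [-0.24, -0.05, -0.03],
    [-0.29, -0.06, -0.03],
    [-0.34, -0.07, -0.03],
    [-0.39, -0.083, -0.03]
  ],
  "roll": [10, 20, 30, 40, 50, 60, 70, 80],
  "claw": [0.06, 0.06, 0.06, 0.06, 0.06, 0.06, 0.06, 0.06]
}}

```text
clock: 22.4
position: [545.8, -197.3, 427.5]
ee_rot: [0.99, 0.139, -0.0, 0.0]
contact_force: [-0.2, 1.6, -0.4]
gripper_width: 60.2
grasp_force: 0.0
```

Emit:
{"fn": "carry_out", "kwargs": {
  "slide": [
    [0, 0, 0],
    [0, 0, 0],
    [0, 0, 0],
    [0, 0, 0]
  ],
  "roll": [10, 16.3, 16.3, 16.3],
  "claw": [0.06, 0.06, 0.06, 0.06]
}}

```text
clock: 22.9
position: [546.1, -195.6, 427.6]
ee_rot: [1.0, 0.001, -0.0, 0.0]
contact_force: [-0.1, -0.0, 0.8]
gripper_width: 60.2
grasp_force: 0.0
```

```bash
cat > n.py <<'E'
from c import *
import sys
p=shot("wrist");save(p,sys.argv[1]);P=cloud(p);x,y,z=P[...,0],P[...,1],P[...,2];h=cv2.cvtColor(p["img"],cv2.COLOR_RGB2HSV)
near=(abs(x-580)<90)&(abs(y+195)<150)
yl=near&(abs(z-32)<4)
for b in big(yl)[:1]: print("lip",rect(P[b][:,:2]),P[b][:,2].mean().round(1))
for b in big(near&(abs(z-10)<2.5))[:4]: print("floor",b.sum(),rect(P[b][:,:2]),P[b][:,2].mean().round(1))
for b in big(near&(abs(z-18)<3))[:3]: print("wall",b.sum(),rect(P[b][:,:2]),P[b][:,2].mean().round(1))
o=(h[...,0]<16)&(h[...,0]>3)&(h[...,1]>100)&(abs(z-8)<4)
for b in big(o)[:4]: print("copper",b.sum(),rect(P[b][:,:2]),P[b][:,2].mean().round(1))
for b in big((abs(z-36)<2.5)&(x<490)&(x>330))[:4]: print("rib",b.sum(),rect(P[b][:,:2]),P[b][:,2].mean().round(1))
E
python3 n.py w5; python3 g.py 545 -195 270 0
```

```text
lip [ 537.5 -193.1   22.7  219.1    8.5] 31.6
floor 3736 [ 594.2 -255.9   77.8   60.5    8.5] 9.7
floor 3673 [ 583.8 -186.2   77.9   61.2    8.4] 9.7
floor 3536 [ 573.4 -116.5   77.9   60.1    8.4] 9.8
wall 4256 [ 589.5 -185.6   86.4  219.3    8.5] 17.7
copper 229 [433.8 -13.2  79.9  54.3  14.6] 6.9
copper 128 [438.8 189.   48.3   3.9  28.8] 6.1
copper 72 [ 441.6 -195.6    2.    53.8   14.6] 6.3
copper 64 [ 412.2 -197.9   26.8   12.8    8.8] 7.4
rib 277 [433.  -11.5  40.2  10.9  14.3] 35.7
rib 238 [ 403.2 -205.2   39.9   10.    14.1] 35.5
now [ 546.1 -195.6  272.9] yaw 0.1 j [-0.06  0.29 -0.07 -0.   -1.21  1.64] w 59.7653546880753 z [-0.0001  0.     -1.    ]
slide m [-0.0011 -0.0006  0.0029] roll about tool z (down):  0.1
```

View pics/w5.png

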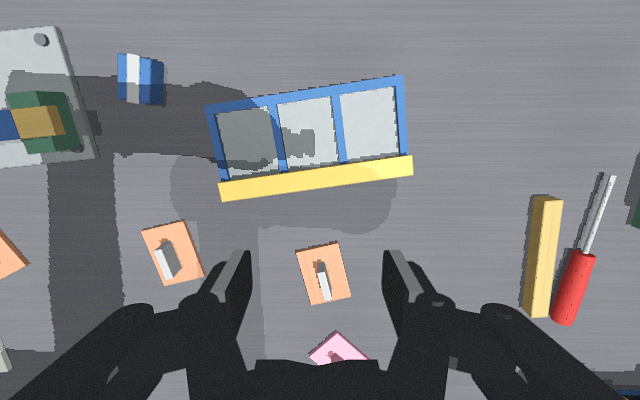

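Emit:
{"fn": "carry_out", "kwargs": {
  "slide": [
    [-0.045, 0.003, 0.02],
    [-0.09, 0.006, 0.05],
    [-0.135, 0.0096, 0.09],
    [-0.143, 0.0096, 0.13],
    [-0.143, 0.0096, 0.163],
    [-0.143, 0.0096, 0.163],
    [-0.143, 0.0096, 0.163]
  ],
  "roll": [-7, -14, -14, -14, -14, -14, -14],
  "claw": [0.04, 0.04, 0.04, 0.04, 0.04, 0.04, 0.04]
}}

```text
clock: 23.82
position: [404.0, -205.4, 265.9]
ee_rot: [0.992, 0.123, 0.001, 0.0]
contact_force: [0.2, 0.3, -0.0]
gripper_width: 40.3
grasp_force: 0.0
```

```bash
cat > r.py <<'E'
from c import *
import sys
X,Y=map(float,sys.argv[1:3]);p=shot("wrist");P=cloud(p);x,y,z=P[...,0],P[...,1],P[...,2]
for b in big((np.hypot(x-X,y-Y)<45)&(abs(z-36)<3))[:1]: print("rib",b.sum(),rect(P[b][:,:2]),P[b][:,2].mean().round(1))
for b in big((np.hypot(x-X,y-Y)<65)&(abs(z-8)<2.5))[:1]: print("plate",b.sum(),rect(P[b][:,:2]))
E
python3 r.py 403 -205; python3 g.py 403.2 -205.2 29 14.1
```

```text
rib 944 [ 403.1 -205.3   40.4    9.9   13.9] 35.6
plate 7090 [ 403.1 -205.3   80.2   56.1   13.9]
now [ 404.4 -205.5  111.4] yaw 14.07 j [-0.11  0.26 -0.59  0.   -0.72  1.93] w 40.034507638122356 z [ 0.0029 -0.0007 -1.    ]
slide m [-0.0014 -0.0007  0.0824] roll about tool z (down):  -0.03
```

Emit:
{"fn": "carry_out", "kwargs": {
  "slide": [
    [0, 0, 0.03],
    [0, 0, 0.06],
    [0, 0, 0.075],
    [0, 0, 0.081],
    [0, 0, 0.081],
    [0, 0, 0.081],
    [0, 0, 0.081],
    [0, 0, 0.081]
  ],
  "roll": [0, 0, 0, 0, 0, 0, 0, 0],
  "claw": [0.04, 0.04, 0.04, 0.04, 0.03, 0.0, 0.0, 0.0]
}}

```text
clock: 24.88
position: [403.5, -205.4, 184.8]
ee_rot: [0.993, 0.122, 0.001, 0.0]
contact_force: [-1.1, 2.7, 5.2]
gripper_width: 8.8
grasp_force: 59.6
```

Emit:
{"fn": "carry_out", "kwargs": {
  "slide": [
    [0, 0, 0],
    [0, 0, 0],
    [0, 0, -0.02],
    [0, 0, -0.05],
    [0, 0, -0.08],
    [0, 0, -0.08]
  ],
  "roll": [0, 0, 0, 0, 0, 0],
  "claw": [0, 0, 0, 0, 0, 0]
}}

```text
clock: 25.62
position: [403.2, -205.4, 265.1]
ee_rot: [0.993, 0.122, 0.002, 0.0]
contact_force: [-1.0, 0.5, -4.3]
gripper_width: 8.7
grasp_force: 59.3
```

```bash
python3 g.py 600.8 -254.6 110 8.5;
```

```text
now [ 404.  -205.4  110.4] yaw 14.0 j [-0.11  0.26 -0.59 -0.   -0.71  1.93] w 8.688122771277746 z [ 0.0048 -0.0004 -1.    ]
slide m [0.1791 0.0953 0.0014] roll about tool z (down):  5.5
```

Emit:
{"fn": "carry_out", "kwargs": {
  "slide": [
    [0.04, 0.02, 0],
    [0.085, 0.045, 0],
    [0.13, 0.07, 0],
    [0.165, 0.088, 0],
    [0.179, 0.0953, 0],
    [0.179, 0.0953, 0],
    [0.179, 0.0953, 0.02],
    [0.179, 0.0953, 0.03]
  ],
  "roll": [5.5, 5.5, 5.5, 5.5, 5.5, 5.5, 5.5, 5.5],
  "claw": [0, 0, 0, 0, 0, 0, 0, 0]
}}

```text
clock: 26.62
position: [598.0, -254.1, 231.0]
ee_rot: [0.997, 0.074, -0.003, -0.001]
contact_force: [0.2, -0.3, -4.6]
gripper_width: 8.8
grasp_force: 59.2
```

```bash
cat > k.py <<'E'
# nest-frame report of the held/placed plate: k.py zlow zhigh
from c import *
import sys
p=shot("wrist");save(p,"k"+sys.argv[1]);P=cloud(p);f=np.radians(8.5)
x=(P[...,0]-580.6)*np.cos(f)+(P[...,1]+186.6)*np.sin(f);y=-(P[...,0]-580.6)*np.sin(f)+(P[...,1]+186.6)*np.cos(f);z=P[...,2]
h=cv2.cvtColor(p["img"],cv2.COLOR_RGB2HSV)
o=(h[...,0]<16)&(h[...,0]>3)&(h[...,1]>100)&(abs(x)<75)&(abs(y)<125)&(z>12)&(z<140)
for b in big(o)[:4]:
    if b.sum()<60: continue
    Q=np.c_[x[b],y[b],z[b]];c=np.linalg.lstsq(np.c_[Q[:,:2]-Q[:,:2].mean(0),np.ones(len(Q))],Q[:,2],rcond=None)[0]
    lo,hi=np.percentile(Q,[1,99],axis=0);print("plate n",len(Q),"rect",rect(Q[:,:2]),"min",lo.round(1),"max",hi.round(1),"slope x,y deg",np.degrees(c[:2]).round(1))
for b in big((abs(x)<43)&(abs(y)<105)&(abs(z-10)<2.5))[:3]:
    Q=np.c_[x[b],y[b]];print("free floor",b.sum(),Q.min(0).round(1),Q.max(0).round(1))
E
python3 k.py 1; python3 g.py 600.8 -254.6 50 8.5
```

```text
plate n 7208 rect [ 17.9 -68.7  56.1  55.7   0.5] min [ -4.3 -95.7  49.7] max [ 45.5 -41.5  55.1] slope x,y deg [-1.2  0.3]
free floor 12215 [-43.  -29.4] [40.2 31.6]
free floor 12205 [-43.   43.1] [ 40.8 101.7]
free floor 631 [  36.6 -101. ] [ 40.4 -39.6]
now [ 597.  -253.8   75.4] yaw 8.46 j [-0.15  0.59 -0.13 -0.   -0.86  1.87] w 9.127300348509083 z [-0.0064  0.002  -1.    ]
slide m [0.0038 0.0015 0.0254] roll about tool z (down):  -0.04
```

View pics/k1.png

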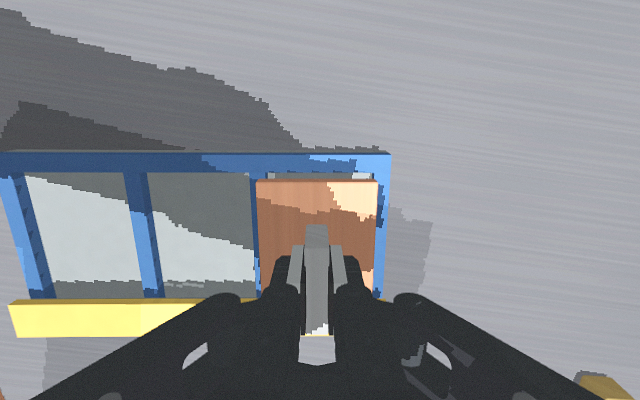

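Emit:
{"fn": "carry_out", "kwargs": {
  "slide": [
    [0.0035, 0.0012, 0],
    [0.0035, 0.0012, 0.008],
    [0.0035, 0.0012, 0.016],
    [0.0035, 0.0012, 0.022],
    [0.0035, 0.0012, 0.025],
    [0.0035, 0.0012, 0.025],
    [0.0035, 0.0012, 0.025]
  ],
  "roll": [0, 0, 0, 0, 0, 0, 0],
  "claw": [0, 0, 0, 0, 0, 0, 0]
}}

```text
clock: 27.55
position: [603.5, -255.2, 209.0]
ee_rot: [0.997, 0.074, 0.0, 0.0]
contact_force: [1.3, -0.2, -4.3]
gripper_width: 8.8
grasp_force: 59.2
```

```bash
python3 k.py 2; python3 g.py 600.8 -254.6 50 8.5
```

```text
plate n 7074 rect [ 24.1 -71.2  56.1  55.5   0.2] min [  1.9 -98.2  27.8] max [ 51.8 -43.9  33.2] slope x,y deg [-0.9  0.2]
free floor 14017 [-43.   43.9] [ 40.3 102.3]
free floor 12600 [-43.  -29.1] [40.4 31.2]
now [ 603.7 -255.3   54.3] yaw 8.51 j [-0.15  0.62 -0.13  0.   -0.82  1.87] w 9.062749680978385 z [ 0.0007 -0.0002 -1.    ]
slide m [-0.0027 -0.0011  0.0043] roll about tool z (down):  0.01
```

Emit:
{"fn": "carry_out", "kwargs": {
  "slide": [
    [-0.002, -0.001, 0],
    [-0.002, -0.001, 0.003],
    [-0.002, -0.001, 0.006],
    [-0.002, -0.001, 0.0065],
    [-0.002, -0.001, 0.0065],
    [-0.002, -0.001, 0.0065]
  ],
  "roll": [0, 0, 0, 0, 0, 0],
  "claw": [0, 0, 0, 0, 0, 0]
}}

```text
clock: 28.35
position: [601.3, -254.5, 202.8]
ee_rot: [0.997, 0.074, 0.0, 0.0]
contact_force: [-2.1, 0.6, 1.8]
gripper_width: 8.7
grasp_force: 60.1
```

```bash
python3 k.py 3; python3 g.py 600.8 -254.6 50 8.5;python3 -c "
from h import *
s=read_state();print(s['contact_force'],s['wrist_torque'])"
```

```text
plate n 7022 rect [ 21.5 -70.1  56.9  55.5   0.2] min [ -0.2 -97.2  22.7] max [ 49.7 -42.9  27. ] slope x,y deg [-0.6  0.2]
free floor 14195 [-43.  44.] [ 40.3 102.5]
free floor 13363 [-43.  -28.9] [40.3 31.3]
now [ 601.4 -254.6   48.1] yaw 8.52 j [-0.15  0.62 -0.14  0.   -0.8   1.87] w 8.971964028973126 z [ 0.0004 -0.0003 -1.    ]
slide m [-0.0006 -0.0001 -0.0019] roll about tool z (down):  0.02
[-3.0956  1.7142  3.3372] [0.2612 0.5571 0.0229]
```

Emit:
{"fn": "carry_out", "kwargs": {
  "slide": [
    [0, 0, 0.001],
    [0, 0, 0.002],
    [0, 0, 0.003],
    [0, 0, 0.004],
    [0, 0, 0.004]
  ],
  "roll": [0, 0, 0, 0, 0],
  "claw": [0, 0, 0, 0, 0]
}}

```text
clock: 29.02
position: [601.1, -254.5, 202.5]
ee_rot: [0.997, 0.075, 0.0, 0.001]
contact_force: [-9.5, 3.2, 19.0]
gripper_width: 9.2
grasp_force: 62.7
```

```bash
python3 k.py 4; python3 -c "
from h import *
s=read_state();print(s['contact_force'],s['wrist_torque'])"
```

```text
plate n 7034 rect [ 21.9 -70.2  56.5  55.7   0.4] min [ -0.2 -97.3  21.7] max [ 49.8 -42.9  26.9] slope x,y deg [-0.3  0.3]
free floor 14155 [-43.  44.] [ 40.1 102. ]
free floor 13407 [-42.9 -29.1] [40.3 31.1]
[-9.2229  4.6274 18.5982] [1.3523 2.1732 0.0375]
```

Emit:
{"fn": "carry_out", "kwargs": {
  "slide": [
    [0, 0, -0.002],
    [0, 0, -0.004],
    [0, 0, -0.004],
    [0, 0, -0.004],
    [0, 0, -0.004],
    [0, 0, -0.004],
    [0, 0, -0.004],
    [0, 0, -0.004]
  ],
  "roll": [0, 0, 0, 0, 0, 0, 0, 0],
  "claw": [0, 0, 0, 0.016, 0.016, 0.016, 0.016, 0.016]
}}

```text
clock: 30.08
position: [601.3, -254.5, 202.1]
ee_rot: [0.997, 0.074, -0.0, 0.0]
contact_force: [0.6, -0.8, -0.6]
gripper_width: 15.8
grasp_force: 0.0
```

```bash
python3 k.py 5; python3 g.py 600.8 -254.6 50 8.5
```

```text
plate n 6846 rect [ 18.5 -70.2  62.7  55.8   0.5] min [ -2.8 -97.2  20.5] max [ 49.5 -42.9  27. ] slope x,y deg [4.8 0.3]
free floor 14230 [-43.   44.1] [ 40.3 102.3]
free floor 13153 [-41.5 -29. ] [40.7 31.4]
free floor 104 [-43. -82.] [-36.2 -76.2]
now [ 601.3 -254.5   47.5] yaw 8.51 j [-0.15  0.62 -0.14  0.   -0.8   1.87] w 15.886753076142078 z [ 0. -0. -1.]
slide m [-0.0005  0.     -0.0025] roll about tool z (down):  0.01
```

View pics/k5.png

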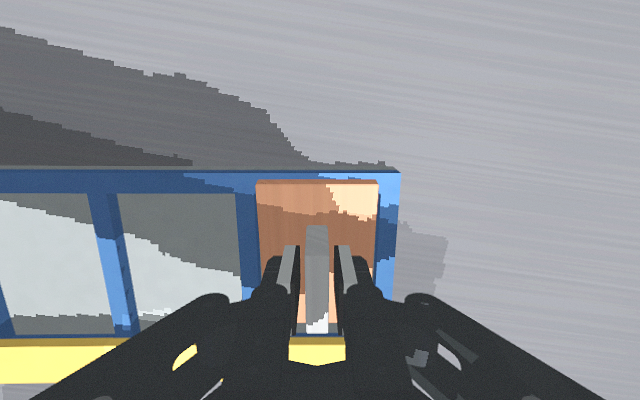

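Emit:
{"fn": "carry_out", "kwargs": {
  "slide": [
    [0, 0, 0],
    [0, 0, 0],
    [0, 0, 0],
    [-0.003, 0, 0],
    [-0.006, 0, 0],
    [-0.009, 0, 0],
    [-0.0105, 0, 0],
    [-0.0105, 0, 0]
  ],
  "roll": [0, 0, 0, 0, 0, 0, 0, 0],
  "claw": [0, 0, 0, 0, 0, 0, 0, 0]
}}

```text
clock: 31.12
position: [590.8, -256.1, 202.3]
ee_rot: [0.997, 0.074, -0.0, -0.0]
contact_force: [1.8, 0.1, -0.1]
gripper_width: 8.4
grasp_force: 61.0
```

```bash
python3 k.py 6; python3 g.py 600.8 -254.6 50 8.5; python3 -c "
from h import *
s=read_state();print(s['contact_force'],s['wrist_torque'])"
```

```text
plate n 7000 rect [  9.9 -70.1  58.5  55.6   0.4] min [-12.1 -97.1  20.4] max [ 38.7 -42.8  26.8] slope x,y deg [4.8 0.3]
free floor 15782 [-43.  -29.1] [40.8 31.2]
free floor 14347 [-43.   43.6] [ 40.6 101.9]
free floor 1015 [  34.1 -101. ] [ 40.9 -39.6]
now [ 590.7 -256.1   47.5] yaw 8.51 j [-0.16  0.61 -0.17  0.   -0.79  1.88] w 8.827448583066877 z [-0.0004  0.     -1.    ]
slide m [ 0.0102  0.     -0.0025] roll about tool z (down):  0.01
[ 1.4669 -0.2531  0.4536] [ 0.0826 -0.335   0.0059]
```

Emit:
{"fn": "carry_out", "kwargs": {
  "slide": [
    [0, 0, 0.002],
    [0, 0, 0.002],
    [0, 0, 0.002],
    [0, 0, 0.002],
    [0, 0, -0.03],
    [0, 0, -0.08],
    [0, 0, -0.12],
    [0, 0, -0.12]
  ],
  "roll": [0, 0, 0, 0, 0, 0, 0, 0],
  "claw": [0, 0.025, 0.025, 0.025, 0.025, 0.025, 0.025, 0.025]
}}

```text
clock: 32.17
position: [591.6, -256.4, 326.5]
ee_rot: [0.997, 0.074, 0.004, 0.001]
contact_force: [0.4, -0.3, 0.3]
gripper_width: 25.1
grasp_force: 0.0
```

```bash
python3 k.py 7; python3 g.py 433 -12.4 115 14.5; python3 - <<'E'
from c import *
p=shot("side");P=cloud(p);h=cv2.cvtColor(p["img"],cv2.COLOR_RGB2HSV)
o=(h[...,0]<14)&(h[...,0]>4)&(h[...,1]>110)&(h[...,2]>140)&(P[...,0]>250)&(P[...,0]<800)&(abs(P[...,1])<450)&(P[...,2]<40)
for b in big(o)[:5]: print("copper",b.sum(),rect(P[b][:,:2]),P[b][:,2].mean())
E
```

```text
plate n 1981 rect [  4.9 -69.4  54.   68.5  90. ] min [-16.3 -91.2  16.1] max [ 38.9 -42.7  19.1] slope x,y deg [ 0.1 -0.1]
plate n 284 rect [-33.  -70.2  54.1   5.6  89.8] min [-35.7 -97.1  16.2] max [-30.6 -43.4  19.3] slope x,y deg [ 5.3 -0.1]
free floor 5960 [-38.8  41.7] [ 41.4 101.6]
free floor 5957 [-39.  -29.7] [41.5 30.7]
free floor 544 [ -38.7 -101. ] [ 40.8 -39.6]
now [ 591.4 -256.2  169.2] yaw 8.49 j [-0.16  0.48 -0.05 -0.   -1.04  1.88] w 24.938955426205307 z [ 0.0033 -0.0004 -1.    ]
slide m [-0.1208 -0.2645  0.0536] roll about tool z (down):  -6.01
copper 142 [430.8 -11.1  80.1  59.9  15. ] 8.173621119801258
copper 110 [ 596.4 -257.6   65.8   55.5    9.1] 17.44277629814583
copper 98 [438.3 217.9  79.2  55.8  28.5] 8.00179341916271
```

Emit:
{"fn": "carry_out", "kwargs": {
  "slide": [
    [-0.02, -0.045, 0],
    [-0.04, -0.09, 0],
    [-0.06, -0.135, 0],
    [-0.08, -0.18, 0],
    [-0.1, -0.22, 0.01],
    [-0.121, -0.2645, 0.03],
    [-0.121, -0.2645, 0.053],
    [-0.121, -0.2645, 0.053]
  ],
  "roll": [-6, -6, -6, -6, -6, -6, -6, -6],
  "claw": [0.04, 0.04, 0.04, 0.04, 0.04, 0.04, 0.04, 0.04]
}}

```text
clock: 33.28
position: [431.0, -12.2, 267.1]
ee_rot: [0.992, 0.127, -0.003, 0.001]
contact_force: [-0.1, 0.4, 0.7]
gripper_width: 40.1
grasp_force: 0.0
```

```bash
python3 r.py 433 -12; python3 g.py 433 -12.4 29.5 14.5
```

```text
rib 934 [432.9 -11.2  39.6   9.9  14.3] 35.6
plate 7117 [432.8 -11.3  79.5  56.   14.3]
now [431.3 -12.6 113.5] yaw 14.53 j [ 0.35  0.22 -0.63  0.   -0.72  1.47] w 40.12638520181182 z [-0.0034 -0.0014 -1.    ]
slide m [0.002  0.0002 0.084 ] roll about tool z (down):  0.03
```

Emit:
{"fn": "carry_out", "kwargs": {
  "slide": [
    [0.001, -0.001, 0.03],
    [0.001, -0.001, 0.06],
    [0.001, -0.001, 0.076],
    [0.001, -0.001, 0.082],
    [0.001, -0.001, 0.082],
    [0.001, -0.001, 0.082],
    [0.001, -0.001, 0.082],
    [0.001, -0.001, 0.082]
  ],
  "roll": [0, 0, 0, 0, 0, 0, 0, 0],
  "claw": [0.04, 0.04, 0.04, 0.04, 0.03, 0.0, 0.0, 0.0]
}}

```text
clock: 34.33
position: [433.2, -11.1, 188.1]
ee_rot: [0.992, 0.126, 0.001, -0.0]
contact_force: [-1.3, -0.3, 6.3]
gripper_width: 8.6
grasp_force: 60.1
```

Emit:
{"fn": "carry_out", "kwargs": {
  "slide": [
    [0, 0, 0],
    [0, 0, 0],
    [0, 0, 0],
    [0, 0, -0.02],
    [0, 0, -0.05],
    [0, 0, -0.08],
    [0, 0, -0.08]
  ],
  "roll": [0, 0, 0, 0, 0, 0, 0],
  "claw": [0, 0, 0, 0, 0, 0, 0]
}}

```text
clock: 35.2
position: [432.9, -11.0, 268.5]
ee_rot: [0.992, 0.126, 0.002, -0.001]
contact_force: [0.2, 0.5, -4.1]
gripper_width: 8.6
grasp_force: 59.1
```

```bash
python3 g.py 590.7 -185.3 80 8.5
```

```text
now [433.6 -10.7 113.8] yaw 14.5 j [ 0.35  0.22 -0.63 -0.   -0.71  1.47] w 8.617923070464792 z [ 0.0043  0.0019 -1.    ]
slide m [0.1082 0.2084 0.0341] roll about tool z (down):  6.0
```

Emit:
{"fn": "carry_out", "kwargs": {
  "slide": [
    [0.025, 0.045, 0],
    [0.05, 0.095, 0],
    [0.075, 0.145, 0],
    [0.095, 0.185, 0],
    [0.108, 0.2084, 0],
    [0.108, 0.2084, 0],
    [0.108, 0.2084, 0],
    [0.108, 0.2084, 0]
  ],
  "roll": [6, 6, 6, 6, 6, 6, 6, 6],
  "claw": [0, 0, 0, 0, 0, 0, 0, 0]
}}

```text
clock: 36.2
position: [588.9, -185.1, 266.3]
ee_rot: [0.997, 0.074, -0.001, -0.0]
contact_force: [0.1, 0.1, -3.8]
gripper_width: 8.5
grasp_force: 59.5
```

```bash
python3 k.py 8; python3 g.py 591 -185.3 57.4 8.5
```

```text
plate n 7078 rect [18.6  0.4 57.6 55.8  0.4] min [ -3.4 -26.6  81.4] max [46.9 27.9 87.1] slope x,y deg [-1.1  0.2]
plate n 884 rect [  1.  -69.7  77.2  56.1   0.4] min [-37.1 -96.6  12.3] max [ 39.4 -41.8  18.9] slope x,y deg [-0.9 -0.9]
plate n 483 rect [  1.7 -62.6  12.   41.   80. ] min [-17.6 -70.7  16.2] max [ 21.9 -58.8  19.2] slope x,y deg [0.3 2.3]
free floor 8850 [-41.8  40.5] [ 41.  101.1]
free floor 1245 [ 31.3 -30.9] [41.1 30.4]
free floor 376 [ -26.8 -101.6] [ 40.4 -41.2]
now [ 588.9 -185.1  112.1] yaw 8.55 j [-0.04  0.5  -0.19 -0.   -0.89  1.76] w 8.689792479355532 z [-0.0011  0.0003 -1.    ]
slide m [0.0021 0.0006 0.0547] roll about tool z (down):  0.05
```

Emit:
{"fn": "carry_out", "kwargs": {
  "slide": [
    [0.0022, 0.0005, 0.015],
    [0.0022, 0.0005, 0.03],
    [0.0022, 0.0005, 0.043],
    [0.0022, 0.0005, 0.052],
    [0.0022, 0.0005, 0.055],
    [0.0022, 0.0005, 0.055],
    [0.0022, 0.0005, 0.055]
  ],
  "roll": [0, 0, 0, 0, 0, 0, 0],
  "claw": [0, 0, 0, 0, 0, 0, 0]
}}

```text
clock: 37.12
position: [592.1, -186.1, 212.8]
ee_rot: [0.997, 0.074, 0.001, 0.0]
contact_force: [-1.1, -0.5, -4.3]
gripper_width: 8.5
grasp_force: 59.5
```

```bash
python3 k.py 9; python3 g.py 591 -185.3 51.4 8.5
```

```text
plate n 7023 rect [22.3 -1.1 56.9 55.7  0. ] min [ -0.1 -28.2  28.7] max [50.5 26.2 33.7] slope x,y deg [-0.8  0.1]
plate n 769 rect [  2.6 -62.6  12.2  39.6  79. ] min [-17.2 -70.6  16.5] max [ 21.9 -58.9  18.9] slope x,y deg [0.1 1.7]
plate n 741 rect [ 21.6 -52.4  44.   83.7  49.7] min [-22.4 -94.9  12.2] max [ 39.5 -26.3  85.8] slope x,y deg [ 8.2 16.8]
plate n 136 rect [-34.5 -93.8   7.8   8.6  87.2] min [-38.5 -97.6  16.6] max [-30.3 -90.   19. ] slope x,y deg [2.2 0.7]
free floor 12642 [-42.9  40.8] [ 40.6 101.2]
free floor 562 [ -19.3 -101.3] [ 40.3 -41.4]
now [ 592.2 -186.1   58.1] yaw 8.51 j [-0.04  0.57 -0.23  0.   -0.78  1.76] w 8.78327113422716 z [ 0.0013 -0.0002 -1.    ]
slide m [-0.0011 -0.0009  0.0067] roll about tool z (down):  0.01
```

Emit:
{"fn": "carry_out", "kwargs": {
  "slide": [
    [-0.001, -0.001, 0.002],
    [-0.001, -0.001, 0.005],
    [-0.001, -0.001, 0.007],
    [-0.001, -0.001, 0.007],
    [-0.001, -0.001, 0.007],
    [-0.001, -0.001, 0.007],
    [-0.001, -0.001, 0.007],
    [-0.001, -0.001, 0.007]
  ],
  "roll": [0, 0, 0, 0, 0, 0, 0, 0],
  "claw": [0, 0, 0, 0, 0.016, 0.016, 0.016, 0.016]
}}

```text
clock: 38.17
position: [590.8, -185.2, 205.2]
ee_rot: [0.997, 0.074, 0.0, 0.0]
contact_force: [-0.6, -0.4, -0.0]
gripper_width: 16.1
grasp_force: 0.0
```

```bash
python3 k.py 10; python3 g.py 591 -185.3 51.4 8.5
```

```text
plate n 6759 rect [18.2 -0.1 55.7 61.5 90. ] min [ -2.3 -27.   20.7] max [48.6 27.3 26.9] slope x,y deg [4.7 0.3]
plate n 856 rect [ 20.8 -54.1  44.4  81.3  51.9] min [-19.5 -95.   12.2] max [ 39.5 -28.7  78.2] slope x,y deg [ 5.  10.8]
plate n 799 rect [  3.  -63.   12.   39.   79.3] min [-15.1 -71.1  16.4] max [ 21.9 -58.7  19. ] slope x,y deg [0.1 1.8]
plate n 82 rect [ -7.6 -71.4  77.8   6.   42.6] min [-36.9 -97.8  16.2] max [-20.2 -82.9  33.1] slope x,y deg [44.3 34.8]
free floor 12984 [-42.3  40.9] [ 40.8 101.1]
free floor 538 [ -23.8 -101.3] [ 40.2 -41.5]
free floor 159 [ -9.3 -31.1] [ 38.1 -29.9]
now [ 590.8 -185.2   50.5] yaw 8.51 j [-0.04  0.57 -0.23  0.   -0.76  1.76] w 16.010832572461215 z [ 0.0001 -0.0001 -1.    ]
slide m [ 0.0002  0.0001 -0.0009] roll about tool z (down):  0.01
```

Emit:
{"fn": "carry_out", "kwargs": {
  "slide": [
    [0, 0, 0],
    [0, 0, 0],
    [0, 0, 0],
    [-0.003, 0, 0],
    [-0.006, 0, 0],
    [-0.009, 0, 0],
    [-0.01, 0, 0],
    [-0.01, 0, 0]
  ],
  "roll": [0, 0, 0, 0, 0, 0, 0, 0],
  "claw": [0, 0, 0, 0, 0, 0, 0, 0]
}}

```text
clock: 39.22
position: [580.7, -186.7, 205.2]
ee_rot: [0.997, 0.074, -0.0, -0.0]
contact_force: [2.6, 0.7, 0.1]
gripper_width: 8.6
grasp_force: 60.8
```

Emit:
{"fn": "carry_out", "kwargs": {
  "slide": [
    [0, 0, 0.002],
    [0, 0, 0.002],
    [0, 0, 0.002],
    [0, 0, 0.002],
    [0, 0, -0.03],
    [0, 0, -0.08],
    [0, 0, -0.12],
    [0, 0, -0.12]
  ],
  "roll": [0, 0, 0, 0, 0, 0, 0, 0],
  "claw": [0, 0.025, 0.025, 0.025, 0.025, 0.025, 0.025, 0.025]
}}

```text
clock: 40.22
position: [581.5, -186.9, 329.2]
ee_rot: [0.997, 0.074, 0.004, 0.001]
contact_force: [-0.3, 1.1, -0.7]
gripper_width: 25.0
grasp_force: 0.0
```

```bash
python3 k.py 11; python3 g.py 438.5 219 130 27.5
```

```text
plate n 2270 rect [ 1.6  0.  55.5 74.8 89.9] min [-35.1 -24.1  16.1] max [38.9 27.5 19.2] slope x,y deg [0.  0.1]
plate n 407 rect [  1.8 -69.6  74.8  55.8   0.4] min [-35.4 -96.5  13.3] max [ 38.9 -41.8  19. ] slope x,y deg [-0.9 -0.6]
plate n 304 rect [  1.6 -62.5  12.   41.7  79.2] min [-18.  -70.5  16.2] max [ 21.9 -59.2  19.4] slope x,y deg [0.3 1.1]
plate n 65 rect [ 39.  -72.3   0.7  45.7   0.2] min [ 38.7 -94.5  13. ] max [ 39.4 -50.1  18.9] slope x,y deg [-201.2    0.6]
free floor 5865 [-38.8  40.3] [ 41.6 100.7]
free floor 599 [-38.6 -30.9] [40.7 30.4]
free floor 348 [ -37.8 -101. ] [ 40.7 -40.8]
now [ 581.3 -186.7  172.1] yaw 8.49 j [-0.05  0.42 -0.14 -0.   -1.01  1.77] w 25.115734340208313 z [ 0.0032  0.     -1.    ]
slide m [-0.0814 -0.4223  0.0416] roll about tool z (down):  -19.01
```

Emit:
{"fn": "carry_out", "kwargs": {
  "slide": [
    [-0.02, -0.04, 0],
    [-0.04, -0.09, 0],
    [-0.06, -0.145, 0],
    [-0.075, -0.2, 0],
    [-0.081, -0.255, 0],
    [-0.081, -0.31, 0],
    [-0.081, -0.365, 0],
    [-0.081, -0.4223, 0.01]
  ],
  "roll": [-7, -14, -19, -19, -19, -19, -19, -19],
  "claw": [0.04, 0.04, 0.04, 0.04, 0.04, 0.04, 0.04, 0.04]
}}

```text
clock: 41.28
position: [437.4, 220.5, 314.5]
ee_rot: [0.971, 0.238, -0.0, 0.0]
contact_force: [1.0, 0.4, 0.2]
gripper_width: 39.7
grasp_force: 0.0
```

Emit:
{"fn": "carry_out", "kwargs": {
  "slide": [
    [0, 0, 0.03],
    [0, 0, 0.04],
    [0, 0, 0.04],
    [0, 0, 0.04]
  ],
  "roll": [0, 0, 0, 0],
  "claw": [0.04, 0.04, 0.04, 0.04]
}}

```text
clock: 41.78
position: [438.7, 218.5, 275.8]
ee_rot: [0.971, 0.237, 0.0, -0.0]
contact_force: [-0.0, -0.0, 0.9]
gripper_width: 40.3
grasp_force: 0.0
```

```bash
python3 r.py 438 219; python3 g.py 438.5 219 29.5 27.5
```

```text
rib 857 [439.3 221.   40.1   9.9  27.6] 35.6
plate 6662 [439.3 220.9  80.3  56.1  27.8]
now [438.9 218.8 121.3] yaw 27.44 j [ 0.79  0.3  -0.49  0.   -0.78  1.26] w 40.05930755726415 z [ 0.0013  0.001  -1.    ]
slide m [-0.0004 -0.0004  0.0918] roll about tool z (down):  -0.06
```

Emit:
{"fn": "carry_out", "kwargs": {
  "slide": [
    [0.0015, -0.0018, 0.03],
    [0.0015, -0.0018, 0.06],
    [0.0015, -0.0018, 0.082],
    [0.0015, -0.0018, 0.0905],
    [0.0015, -0.0018, 0.0905],
    [0.0015, -0.0018, 0.0905],
    [0.0015, -0.0018, 0.0905],
    [0.0015, -0.0018, 0.0905]
  ],
  "roll": [0, 0, 0, 0, 0, 0, 0, 0],
  "claw": [0.04, 0.04, 0.04, 0.04, 0.03, 0.0, 0.0, 0.0]
}}

```text
clock: 42.82
position: [439.1, 221.6, 185.9]
ee_rot: [0.971, 0.238, 0.001, -0.0]
contact_force: [-1.1, -0.8, 6.2]
gripper_width: 9.2
grasp_force: 61.1
```

Emit:
{"fn": "carry_out", "kwargs": {
  "slide": [
    [0, 0, 0],
    [0, 0, 0],
    [0, 0, 0],
    [0, 0, -0.02],
    [0, 0, -0.05],
    [0, 0, -0.1],
    [0, 0, -0.12],
    [0, 0, -0.12]
  ],
  "roll": [0, 0, 0, 0, 0, 0, 0, 0],
  "claw": [0, 0, 0, 0, 0, 0, 0, 0]
}}

```text
clock: 43.82
position: [438.6, 221.3, 305.8]
ee_rot: [0.971, 0.238, 0.001, -0.001]
contact_force: [0.6, -0.5, -3.3]
gripper_width: 8.6
grasp_force: 59.8
```

```bash
python3 g.py 580.6 -116.1 152 8.5
```

```text
now [438.9 221.7 151.1] yaw 27.49 j [ 0.8   0.26 -0.45 -0.   -0.85  1.25] w 8.556984512592752 z [ 0.0019  0.0027 -1.    ]
slide m [-0.0301  0.3651 -0.0015] roll about tool z (down):  18.99
```

Emit:
{"fn": "carry_out", "kwargs": {
  "slide": [
    [-0.004, 0.04, 0],
    [-0.008, 0.09, 0],
    [-0.012, 0.14, 0],
    [-0.016, 0.19, 0],
    [-0.02, 0.24, 0],
    [-0.024, 0.29, 0],
    [-0.028, 0.34, 0],
    [-0.03, 0.365, 0]
  ],
  "roll": [0, 5, 10, 15, 19, 19, 19, 19],
  "claw": [0, 0, 0, 0, 0, 0, 0, 0]
}}

```text
clock: 44.82
position: [580.6, -118.6, 301.7]
ee_rot: [0.997, 0.073, -0.002, -0.0]
contact_force: [-0.3, 0.1, -2.8]
gripper_width: 8.8
grasp_force: 60.0
```

Emit:
{"fn": "carry_out", "kwargs": {
  "slide": [
    [0, 0, 0.02],
    [0, 0, 0.05],
    [0, 0, 0.07],
    [0, 0, 0.08],
    [0, 0, 0.08],
    [0, 0, 0.08]
  ],
  "roll": [0, 0, 0, 0, 0, 0],
  "claw": [0, 0, 0, 0, 0, 0]
}}

```text
clock: 45.58
position: [581.0, -116.2, 225.2]
ee_rot: [0.997, 0.074, 0.001, 0.0]
contact_force: [0.2, -0.1, -1.9]
gripper_width: 8.7
grasp_force: 59.9
```

```bash
python3 k.py 12; python3 g.py 580.6 -116.1 50 8.5
```

```text
plate n 7390 rect [21.6 69.6 55.8 58.5 89.9] min [-2.  42.4 42.8] max [50.4 96.9 48.3] slope x,y deg [-1.1 -0.1]
plate n 3382 rect [ 3.4  9.7 71.7 73.3  0.2] min [-29.7 -22.1  12.8] max [39.  37.3 94.3] slope x,y deg [ 3.3 12.8]
plate n 1595 rect [  0.4 -69.   56.3  78.5  89.8] min [-38.3 -94.1  12.4] max [ 39.4 -41.3  18.8] slope x,y deg [-1.3  0.2]
plate n 720 rect [  3.1 -62.9  13.9  40.7  78. ] min [-17.  -71.8  16.4] max [ 22.  -58.9  19. ] slope x,y deg [0.2 3.1]
free floor 618 [-35.5 -31.3] [40.6 28.7]
free floor 267 [  38.3 -101.6] [ 40.2 -43.1]
now [ 581.3 -116.2   70.8] yaw 8.52 j [ 0.08  0.51 -0.29  0.   -0.77  1.64] w 8.883181191146278 z [ 0.0017  0.     -1.    ]
slide m [-0.0007 -0.0002  0.0208] roll about tool z (down):  0.02
```

Emit:
{"fn": "carry_out", "kwargs": {
  "slide": [
    [-0.001, 0, 0.007],
    [-0.001, 0, 0.014],
    [-0.001, 0, 0.019],
    [-0.001, 0, 0.0215],
    [-0.001, 0, 0.0215],
    [-0.001, 0, 0.0215],
    [-0.001, 0, 0.0215],
    [-0.001, 0, 0.0215]
  ],
  "roll": [0, 0, 0, 0, 0, 0, 0, 0],
  "claw": [0, 0, 0, 0, 0, 0.016, 0.016, 0.016]
}}

```text
clock: 46.62
position: [580.0, -116.4, 203.3]
ee_rot: [0.997, 0.074, 0.0, 0.0]
contact_force: [0.5, -0.5, -0.2]
gripper_width: 15.6
grasp_force: 0.0
```

```bash
python3 k.py 13; python3 g.py 580.6 -116.1 50 8.5
```

```text
plate n 7477 rect [ 8.7 69.5 79.9 55.8  0.3] min [-27.9  42.4  18. ] max [48.3 96.9 27.3] slope x,y deg [4.8 0.1]
plate n 3206 rect [18.4 13.5 51.7 80.1 56.2] min [-17.2 -23.3  12.5] max [39.1 28.4 19.4] slope x,y deg [0.7 5.9]
plate n 2107 rect [ -0.1 -64.9  48.2  79.7  89.8] min [-39.1 -85.8  12.4] max [ 39.4 -41.5  18.9] slope x,y deg [-1.3 -0.2]
plate n 896 rect [  2.3 -62.5  13.7  40.4  78.7] min [-16.9 -71.1  16.4] max [ 22.2 -59.   19. ] slope x,y deg [0.3 2.5]
free floor 436 [ 32.9 -31.2] [40.  28.3]
free floor 266 [ 38.7 -91.9] [ 40.1 -43.8]
free floor 155 [-21.8  27.6] [32.2 28.4]
now [ 579.9 -116.5   48.5] yaw 8.5 j [ 0.08  0.54 -0.31  0.   -0.72  1.64] w 15.979915814434742 z [ 0.0004 -0.     -1.    ]
slide m [ 0.0007 -0.0003 -0.0015] roll about tool z (down):  0.0
```

Tipped as before, so slide it under the lip and level it.

Emit:
{"fn": "carry_out", "kwargs": {
  "slide": [
    [0, 0, 0],
    [0, 0, 0],
    [0, 0, 0],
    [-0.003, 0, 0],
    [-0.006, 0, 0],
    [-0.009, 0, 0],
    [-0.01, 0, 0],
    [-0.01, 0, 0]
  ],
  "roll": [0, 0, 0, 0, 0, 0, 0, 0],
  "claw": [0, 0, 0, 0, 0, 0, 0, 0]
}}

```text
clock: 47.68
position: [569.7, -117.9, 203.2]
ee_rot: [0.997, 0.074, -0.0, 0.0]
contact_force: [3.0, 0.9, 0.1]
gripper_width: 8.4
grasp_force: 60.8
```

Emit:
{"fn": "carry_out", "kwargs": {
  "slide": [
    [0, 0, 0.002],
    [0, 0, 0.002],
    [0, 0, 0.002],
    [0, 0, 0.002],
    [0, 0, -0.04],
    [0, 0, -0.09],
    [0, 0, -0.14],
    [0, 0, -0.14]
  ],
  "roll": [0, 0, 0, 0, 0, 0, 0, 0],
  "claw": [0, 0.025, 0.025, 0.025, 0.025, 0.025, 0.025, 0.025]
}}

```text
clock: 48.68
position: [570.7, -118.0, 348.0]
ee_rot: [0.997, 0.074, 0.005, 0.001]
contact_force: [0.3, -0.3, -0.7]
gripper_width: 24.8
grasp_force: 0.0
```

Emit:
{"fn": "carry_out", "kwargs": {
  "slide": [
    [0, -0.04, -0.03],
    [0, -0.08, -0.05],
    [0, -0.1, -0.05],
    [0, -0.1, -0.05],
    [0, -0.1, -0.05]
  ],
  "roll": [0, 0, 0, 0, 0],
  "claw": [0.025, 0.025, 0.025, 0.025, 0.025]
}}

```text
clock: 49.3
position: [554.9, -19.5, 391.8]
ee_rot: [0.997, 0.074, -0.001, 0.0]
contact_force: [-0.5, -0.3, -0.7]
gripper_width: 24.9
grasp_force: 0.0
```

```bash
python3 k.py 14; python3 - <<'E'
from c import *
p=shot("scene");save(p,"end")
p=shot("wrist");P=cloud(p);f=np.radians(6.2);x,y,z=P[...,0],P[...,1],P[...,2]
px=(x-585.8)*np.cos(f)+(y-201.7)*np.sin(f);py=-(x-585.8)*np.sin(f)+(y-201.7)*np.cos(f)
m=(np.hypot(px,py)<30)&(z>88)&(z<97);print("collar top",m.sum(),z[m].mean() if m.any() else 0, rect(np.c_[px[m],py[m]]) if m.any() else 0)
m=(abs(px)<16)&(py<-28)&(py>-135)&(z>55)&(z<72);print("arm",m.sum(),z[m].mean() if m.any() else 0,rect(np.c_[px[m],py[m]]) if m.any() else 0)
E
```

```text
plate n 413 rect [ 1.4 70.6 73.2 55.1  0.4] min [-35.1  44.2  12.5] max [36.5 98.  19.2] slope x,y deg [-1.  -0.7]
plate n 387 rect [ 1.7  0.7 74.  56.7  0.2] min [-35.2 -26.6  13.4] max [38.6 28.8 19.4] slope x,y deg [-0.7 -0.7]
plate n 373 rect [  1.9 -68.7  74.7  56.3   0.8] min [-35.2 -96.4  12.4] max [ 38.9 -40.9  18.9] slope x,y deg [-2.   0.4]
plate n 222 rect [ 2.   8.1 11.7 40.2 79.9] min [-17.9  -0.6  15.8] max [21.4 11.8 19.4] slope x,y deg [0.3 2.3]
free floor 281 [-37.6  39.2] [41.1 99. ]
free floor 173 [ 35.8 -30.9] [40.9 26.6]
free floor 135 [  38.5 -101.3] [ 41.4 -45.2]
collar top 2243 91.48377082401115 [ 0.3 -0.1 43.7 42.8 68. ]
arm 4152 63.7921097940278 [  0.4 -81.5  28.6 107.    0.2]
```

View pics/k14.png

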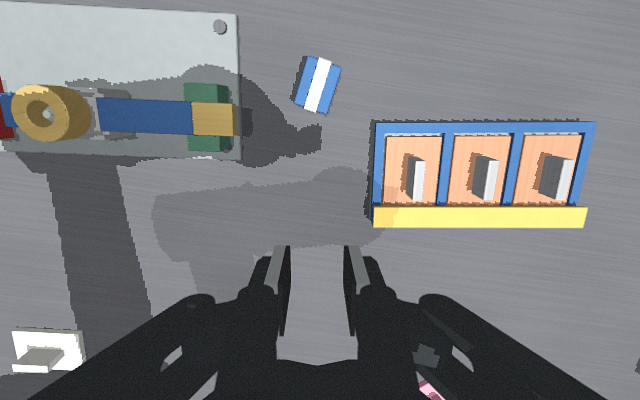

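The picture shows the three plates lying flat in their pockets at (412,170), (480,170) and (548,170). The arm's brass tip is on the green rest at (215,118), and the collar sits flat over the pin at (48,112).

```bash
python3 -c "
from bench import *
print(job_done())"
```

```text
the job is handed in; nothing more can be done
None
```

The job is handed in: the clamp arm is turned end for end with its brass tip on the green rest, the collar is back over the pin and flat on the arm, and all three copper plates lie flat in the nest. It took about 50 s of the 208 s allowed. I tipped each plate under the lip by about 5° rather than the suggested 23°, because the arm could not tilt the tool.

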